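# Carry the sample bottle on its tray to the balance

### The job

The amber glass bottle lying across the steel tray has been dried for weighing and must not be touched; it rolls freely along the tray. Lift the tray by its hoop handle, carry it to the balance without letting the bottle run against the ends of the tray, hold it steady over the pan, clear of it, until the bottle has stayed in the middle of the tray for two seconds, then set the tray down gently, centred and square on the pan. Let go with the bottle lying still in the middle of the tray, and leave everything else on the bench where it stands.

Things in the scene. Friction and masses are not known exactly. Their poses are not given: they have to be found in the camera images.
- tray: Steel tray, 204 mm along its x, 260 mm along its y, about 0.6 kg. Origin: centre of its flat underside; z up. Floor 4 mm thick; end rims up to z = 16 mm; along both sides (x = +-98 mm) C-rails 46 mm high whose flanges reach over the bottle's ends. A hoop handle (flat uprights at x = +-100 mm, y = 0; cross bar along x, top at z = 129 mm) spans it. Starts flat on the bench
- handle (a point): Centre of the black grip sleeve on the tray's hoop handle, 118 mm above the tray's underside, at the tray's x = y = 0. The sleeve is a bar 90 mm long along the tray's x, 16 mm thick along y (pinch it across this) and 22 mm high; 67 mm of free space between it and the top of the bottle
- tray_middle (a point): Middle of the tray's floor, 4 mm above the tray's origin, axes as the tray's: over this point the bottle should lie. Its acceleration relative to the tray along y is about 0.67 x (9.81 x downward slope of y - the tray's own acceleration along y). A held tray gives in the grip: it sags towards the bottle by roughly 0.15 rad per metre of the bottle's offset
- bottle: Closed amber glass bottle, black screw cap, diameter 36 mm, length 172 mm, about 0.2 kg. Origin: on its axis at mid-length, 22 mm above the tray's underside; its x is its axis and the tray's x, y and z turn as it rolls. It rolls along the tray's y without slip and almost without friction; its ends run in the side rails, and it meets the end rims at y = +-109 mm. Starts up to 55 mm from the middle
- balance: Top-loading balance, fixed to the bench, 300 mm along its x, 210 mm along its y, housing 64 mm high under the pan; keypad and display at its -x end. Origin: centre of its underside. Pan centre at x = +45 mm, y = 0, z = 85 mm. The tray goes on with its x along the balance's x (either way), overhanging the pan by 12 mm in x and 40 mm in y. Tray and balance start left and right, either way round
- pan (a point): Centre of the top of the balance's pan, 85 mm above the bench, axes as the balance's. The pan is a level, rigid steel plate 180 x 180 mm
- tube_rack: Orange rack with small tubes, 215 x 66 mm, 34 mm high, loose in the middle of the bench between tray and balance. Origin: centre of its underside. Leave it where it is
- tip_box: Orange box of pipette tips, 122 x 78 mm, 62 mm high, loose, beyond the rack. Origin: centre of its underside. Leave it where it is
- cal_weight: Steel calibration weight, 38 mm diameter, 68 mm high, loose, beyond the tip box. Origin: centre of its underside. Leave it where it is

How it is judged (in metres and radians):
On the way, in this order (a step that is already met when the one before it is completed fails the run):
1. the tray is lifted clear of the bench (height (world z) of tray above 0.02 m), for 0.2 s.
2. the tray is held over the pan (within 60 mm of its centre), clear of the balance, with the bottle within 25 mm of the tray's middle, for two seconds (horizontal distance between tray and pan below 0.06 m and height (world z) of tray above 0.09 m and contact force between tray and balance below 0.1 N and y of bottle in the frame of tray between -0.025 and 0.025 m), for 2 s.
At the end, for the whole second after the job is handed in: The tray rests on the pan, level, its centre within 25 mm of the pan's centre and square to the balance within 0.12 rad, released; the bottle lies still (under 20 mm/s) within 25 mm of the tray's middle (horizontal distance between tray and pan below 0.025 m and angle between the x axis of tray and the x axis of balance, either way round below 0.12 rad and height (world z) of tray between 0.082 and 0.088 m and angle between tray's own z axis and vertical below 0.03 rad and contact force between tray and balance above 3 N and linear speed of each of tray, bottle below 0.02 m/s and y of bottle in the frame of tray between -0.025 and 0.025 m); the robot touches nothing.
It fails at once if the bottle runs against an end of the tray (y of bottle in the frame of tray above 0.105 m or y of bottle in the frame of tray below -0.105 m).
It fails at once if the robot touches the bottle (contact force between any of the fingers, the arm and bottle above 0.3 N).
It fails at once if the tray is slammed on the balance (over 40 N) (contact force between tray and balance above 40 N).
It fails at once if something else on the bench is moved by more than 15 mm (distance of any of tube_rack, tip_box, cal_weight from where it was at the start of the episode above 0.015 m).
It also fails if it takes over 64 s, if anything falls off the work surface, if the arm or the gripper's body presses on something with over 40 N, if the wrist force passes 120 N, or if a joint passes its speed limit or range.

### The arm

A 6-joint arm with a two-finger parallel gripper is mounted at the origin on the work surface. World frame = base frame: x ahead of the robot, y to its left, z up, the work surface at z = 0. Lengths are in mm, angles in degrees, forces in N, time in s.
With the tool pointing down it reaches from about 350 to 850 mm from the base axis. Payload 8.1 kg.
Tool frame: the origin (TCP) lies on the front face of the gripper's body, between the roots of the fingers; the fingertips stand 73 mm ahead of it and the grasp point (between the pads) lies 54 mm ahead of it; z points along the fingers, y is the direction in which the jaws open and shut (so a half turn about z gives the same grasp; the last joint's range is limited). The gripper opens to 85 mm and grips with 20 to 120 N. Pads are 22 mm wide; open, the fingers measure 114 mm over their backs; the gripper's body (76 mm by 85 mm) begins 54 mm behind the grasp point. The pads swing forward as they close: fully open they stand 13 mm farther back than shut.
Start: joints at [59.221, 7.471, 85.268, -0, 87.261, -4.893], TCP at [261.932, 539.813, 303.892] pointing down, gripper open.
Joint ranges: [-169.43, 169.43], [-51.17, 129.36], [1.28, 143.12], [-76.62, 256.62], [0, 156.53], [-152.29, 152.29]. Speed limits (degrees/s): [136.94, 136.94, 159.86, 180, 180, 180].

### API

Orientations are given as [roll, pitch, yaw] about the fixed x, y, z axes, in that order (R = Rz(yaw) Ry(pitch) Rx(roll)).
In Python, from bench import r, imaging gives the robot as it stands.
- The arm moves only by the tool drive_tool, never from a script. Its argument "commands" is text: rows parted by semicolons, each of 7 numbers parted by spaces: the turn, a rotation vector about the tool's x, y, z in degrees, then the shift along the tool's x, y, z in cm, then the finger opening in cm, from 0 to 8.54. In form: rx ry rz dx dy dz fingers; .... A call has 1 to 12 rows; each row is the pose to reach, as a shift and turn from the pose measured when the call began, along the tool's axes at that moment; what a row does not reach only later rows make up. A row lasts 1/8 s, in which the tool goes at most 62.5 mm and 10.7 degrees, less where a joint would pass 70% of its speed; a pose out of reach is approached as far as the arm can. A call with a gripper value outside its range is refused whole. The fingers move at their own pace and stop on an object; "force" is the grip in N (left out, the last holds). Time passes only in rows, so rows that repeat a pose let the fingers close. It gives the time, the measured TCP pose, the force and the opening at its end, in the units of the state.
- r.sense(): the state, without advancing time (a new reading comes with each control period).
- imaging.snapshot(name): name is "side" or "top" or "wrist"; returns a dict with "pixels" (480x640x3 uint8, red, green, blue), "fx", "fy", "cx", "cy" (pixels), "world_from_camera" (4x4, takes a point from camera to world coordinates); the wrist camera has in their place "hand_eye" (4x4, takes a point from camera to tool coordinates, whose origin is the TCP and whose axes are the flange's). Camera axes: x right, y up, looking along -z (the intrinsics and any distortion apply to the point x, -y, -z); pixel columns grow to the right and rows downward; lengths in mm; the calibration is good to about 2 mm. A picture is of the moment at which its call begins: read the wrist's pose just before it. There is no depth.
- r.hand_in(): hands the job in, once; it reports no verdict.
The state is a dict: "time": time; "joint_pos": joint angles; "qd": joint speeds; "joint_efforts": joint torques, N m; "tool_pos": TCP position; "tcp_rot": TCP orientation; "ft_force": force on the tool from outside, world axes, zero at the start; "wrist_torque": the same for the moment, N m; "finger_gap": finger opening in mm.
Only numpy, scipy, OpenCV 4.12 (cv2) and the standard library are available. Lean on these libraries where they do the work, as an engineer would, in place of code of your own. Each camera call takes 0.05 s, during which the arm holds its last target. There are 200 camera calls.

## Working session

There is one attempt and no reset: what is moved stays moved. The work goes in short steps, Python scripts to look and compute and a tool call to move; the robot and the scene stay as the last step left them, time stands still between calls to the robot, and variables do not carry over. Pictures are saved under pics/ and viewed, about 8 in all and at most 12, crops included, and the job is handed in when it is done.

Besides the shell and the picture viewer there is one more tool, called after "Request:" in YAML: its name, and indented under it one key for each argument. drive_tool: Moves the arm, as the interface text tells. Its arguments: {"type":"object","properties":{"commands":{"type":"string"},"force":{"type":"number"}},"required":["commands"]}

```bash
ls; mkdir -p pics; python3 - <<'E'
from bench import r, imaging
import cv2, pickle
print(r.sense())
for n in ("side","top"):
    s=imaging.snapshot(n); pickle.dump(s,open(f"{n}0.pkl","wb"))
    print(n,s["fx"],s["fy"],s["cx"],s["cy"],s["world_from_camera"],[k for k in s])
    cv2.imwrite(f"pics/{n}0.png",s["pixels"][:,:,::-1])
E
```

```text
pics
{'time': 0.0, 'joint_pos': array([ 5.92211126e+01,  7.51563390e+00,  8.53282555e+01,  4.15726815e-04,
        8.72615003e+01, -4.89493730e+00]), 'qd': array([-0.08721773, -0.03570734, -0.03791731,  0.02230791, -0.02715843,
        0.0617581 ]), 'joint_efforts': array([ 6.90629204e-04, -5.69380367e+01, -5.00562000e+01, -7.57680732e-05,
        1.48604141e-02, -9.27011001e-06]), 'tool_pos': array([261.71598241, 539.45831477, 302.84863768]), 'tcp_rot': array([-1.79895030e+02, -9.40647909e-03,  1.54116021e+02]), 'ft_force': array([-0.18910966,  0.18011318, -0.33259286]), 'wrist_torque': array([ 0.03493102, -0.01125965, -0.01086243]), 'finger_gap': 85.03447079929359}
side 549.3166571941215 549.3166571941215 320.54586839471665 241.87150931180324 [[ 8.77902513e-01  2.38345037e-01 -4.15305696e-01  1.12981929e+02]
 [-4.78627821e-01  4.62568526e-01 -7.46287993e-01 -7.61141029e+02]
 [ 1.42333044e-02  8.53944964e-01  5.20168637e-01  6.37745478e+02]
 [ 0.00000000e+00  0.00000000e+00  0.00000000e+00  1.00000000e+00]] ['pixels', 'fx', 'fy', 'cx', 'cy', 'world_from_camera']
top 474.7994658195626 474.7994658195626 324.46551599141014 242.45849413068032 [[ 8.11237871e-03  9.86794347e-01 -1.61774861e-01  4.28454177e+02]
 [-9.99871443e-01  1.02423506e-02  1.23366378e-02 -3.88098772e+00]
 [ 1.38306793e-02  1.61653984e-01  9.86750577e-01  8.42448867e+02]
 [ 0.00000000e+00  0.00000000e+00  0.00000000e+00  1.00000000e+00]] ['pixels', 'fx', 'fy', 'cx', 'cy', 'world_from_camera']
```

View pics/top0.png

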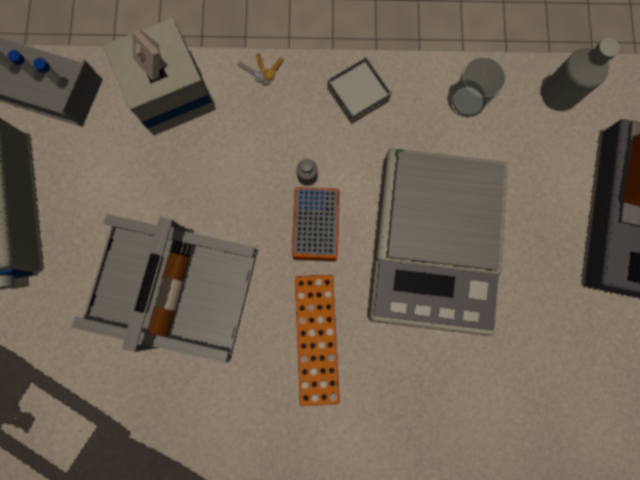

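View pics/side0.png

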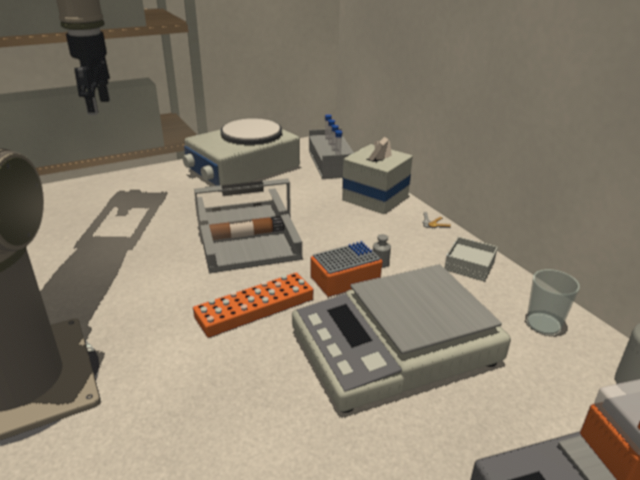

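The top view shows the tray on the left (sleeve at about 147,283, bottle at about 168,290). The balance is on the right (pan centre about 447,210, keypad towards the robot), with the orange rack (318,340) and tip box (316,222) between them. The side view shows the sleeve at (243,187) and the pan at (425,310).

```bash
cat > h.py <<'E'
import numpy as np, cv2
def ray(s,uv):
    W=s["world_from_camera"]; d=W[:3,:3]@np.array([(uv[0]-s["cx"])/s["fx"],-(uv[1]-s["cy"])/s["fy"],-1.0])
    return W[:3,3],d/np.linalg.norm(d)
def onz(s,uv,z):
    o,d=ray(s,uv); return o+d*(z-o[2])/d[2]
def tri(s1,p1,s2,p2):
    (o1,d1),(o2,d2)=ray(s1,p1),ray(s2,p2)
    t=np.linalg.lstsq(np.c_[d1,-d2],o2-o1,rcond=None)[0]
    a,b=o1+d1*t[0],o2+d2*t[1]; return (a+b)/2,np.linalg.norm(a-b)
def proj(s,P):
    W=s["world_from_camera"]; p=W[:3,:3].T@(np.array(P)-W[:3,3])
    return np.array([s["cx"]+s["fx"]*p[0]/-p[2], s["cy"]-s["fy"]*p[1]/-p[2]])
def blob(m,roi):
    x0,y0,x1,y1=roi; k=np.zeros(m.shape,np.uint8); k[y0:y1,x0:x1]=m[y0:y1,x0:x1]
    cs=cv2.findContours(k,cv2.RETR_EXTERNAL,cv2.CHAIN_APPROX_NONE)[0]
    c=max(cs,key=cv2.contourArea); return c,cv2.minAreaRect(c)
def masks(s):
    p=s["pixels"]; h=cv2.cvtColor(p,cv2.COLOR_RGB2HSV); g=p.max(2)
    return dict(dark=(g<45).astype(np.uint8),brown=((h[...,1]>140)&(h[...,0]<15)&(g>50)).astype(np.uint8),sat=h[...,1],hue=h[...,0],g=g)
E
python3 - <<'E'
import pickle; from h import *
T,S=(pickle.load(open(n+"0.pkl","rb")) for n in("top","side"))
mt,ms=masks(T),masks(S)
ct,rt=blob(mt["dark"],(128,240,165,325)); cs,rs=blob(ms["dark"],(210,175,275,200))
print(rt,rs)
print("sleeve tri",tri(T,rt[0],S,rs[0]),onz(T,rt[0],129))
b=cv2.boxPoints(rt); P=np.array([onz(T,p,129) for p in b]);print(P)
cb,rb=blob(mt["brown"],(140,240,195,345)); print("bottle",rb)
for p in cv2.boxPoints(rb): print(onz(T,p,22))
for a in(T["pixels"],): cv2.imwrite("pics/c1.png",np.hstack([cv2.resize(a[140:340,365:520],None,fx=2.5,fy=2.5,interpolation=3)[:,:,::-1],cv2.resize(a[205:365,70:260],None,fx=2,fy=2.5*200/160*1,interpolation=3)[:,:,::-1]]))
# pan mask
p=T["pixels"].astype(int)
for v,u in((210,447),(157,392),(160,450),(265,450),(200,385),(275,450),(300,375),(100,400)):print((u,v),p[v,u])
E
```

```text
((146.85206604003906, 282.6018981933594), (9.20119571685791, 58.92304229736328), 16.144338607788086) ((255.59458923339844, 189.56756591796875), (1.3151919841766357, 11.179131507873535), 80.53767395019531)
sleeve tri (array([496.33699149, 250.58778014, 115.6673305 ]), np.float64(29.633338428416856)) [481.88421055 252.12142434 129.        ]
[[441.76192027 267.9637925  129.        ]
 [526.53834286 249.50242182 129.        ]
 [522.77727257 235.97470644 129.        ]
 [438.12517227 254.68791501 129.        ]]
bottle ((158.9759979248047, 321.36798095703125), (17.279998779296875, 28.15999984741211), 16.26020622253418)
[405.72633862 284.95463795  22.        ]
[451.12288038 274.6699332   22.        ]
[443.19220896 246.00837175  22.        ]
[397.92036871 256.54549846  22.        ]
(447, 210) [105  98  88]
(392, 157) [125 116  97]
(450, 160) [97 90 82]
(450, 265) [112 105  88]
(385, 200) [112 105  87]
(450, 275) [66 61 58]
(375, 300) [80 74 69]
(400, 100) [135 121 104]
```

View pics/c1.png

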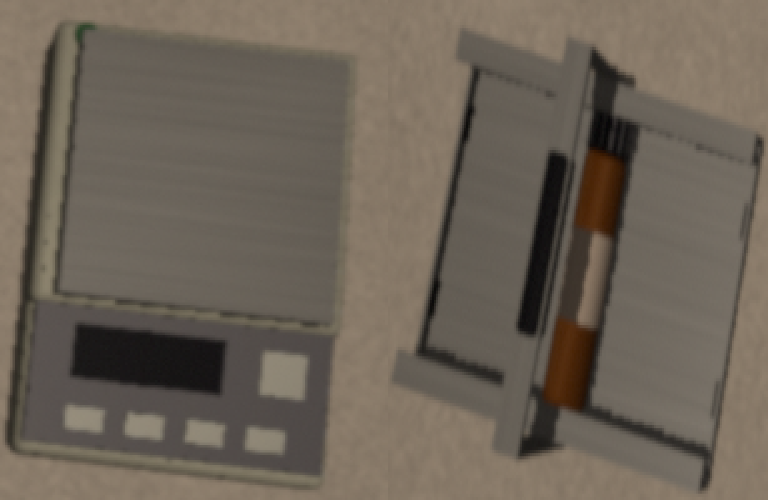

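```bash
python3 - <<'E'
import pickle; from h import *
T,S=(pickle.load(open(n+"0.pkl","rb")) for n in("top","side"))
g=cv2.cvtColor(T["pixels"],cv2.COLOR_RGB2GRAY)
c=np.float32([(399.8,150.8),(507,162),(499,271.2),(388.2,257.2)])
P=np.array([onz(T,p,85) for p in c]);print(P.round(1),P.mean(0),np.linalg.norm(P-np.roll(P,-1,0),axis=1))
for i in range(4):
    d=np.roll(P,-1,0)[i]-P[i]; print(np.degrees(np.arctan2(d[1],d[0])))
# side view pan corners, manual from the picture
Q=np.array([onz(S,p,85) for p in [(352,279),(437,268),(500,320),(401,349)]]);print("side",Q.round(1),Q.mean(0))
# bottle in top view: edge of brown in right side; label too
ps=T["pixels"].astype(int)
C=np.array([482,252.]);a=np.radians(-12.3);X=np.array([np.cos(a),np.sin(a)]);Y=np.array([-X[1],X[0]])
def tray(P): return np.array([(P[:2]-C)@X,(P[:2]-C)@Y])
# tray rail corners at z=46 seen in top crop
for x,y,z in((460,28,46),(390,380,46),(762,137,46),(705,488,46)):
    print("corner",tray(onz(T,(70+(x-388)/2,205+y/3.125),z)).round(1))
for xs in (-60,-40,0,40,60):
    row=[]
    for ys in range(-40,60,3):
        P=np.r_[C+xs*X+ys*Y,22.]; u,v=proj(T,P); row.append(tuple(ps[int(round(v)),int(round(u))]))
    print(xs,[(y,int(q[0]),int(q[2])) for y,q in zip(range(-40,60,3),row)])
E
```

```text
[[ 709.4 -138.2   85. ]
 [ 692.1 -317.5   85. ]
 [ 508.7 -294.6   85. ]
 [ 529.6 -116.3   85. ]] [ 609.95301653 -216.62096239   85.        ] [180.15246373 184.86733554 179.54214125 181.06151433]
-95.48821197071442
172.88282986008207
83.30232991471138
-6.945552728926596
side [[ 543.5 -102.5   85. ]
 [ 697.7 -143.9   85. ]
 [ 692.8 -306.3   85. ]
 [ 514.6 -288.    85. ]] [ 612.16232838 -210.19903644   85.        ]
corner [ 96.8 130.8]
corner [-97.3 131. ]
corner [  95.7 -134.4]
corner [ -94.  -134.2]
-60 [(-40, 111, 95), (-37, 111, 95), (-34, 110, 94), (-31, 110, 94), (-28, 107, 92), (-25, 95, 81), (-22, 46, 39), (-19, 36, 14), (-16, 40, 5), (-13, 50, 5), (-10, 61, 9), (-7, 66, 7), (-4, 70, 9), (-1, 77, 11), (2, 83, 13), (5, 83, 14), (8, 81, 14), (11, 78, 13), (14, 71, 19), (17, 76, 42), (20, 102, 85), (23, 102, 86), (26, 94, 79), (29, 91, 78), (32, 102, 88), (35, 103, 87), (38, 105, 89), (41, 102, 87), (44, 102, 86), (47, 102, 86), (50, 102, 87), (53, 102, 87), (56, 103, 87), (59, 103, 88)]
-40 [(-40, 110, 95), (-37, 110, 93), (-34, 110, 93), (-31, 110, 94), (-28, 109, 93), (-25, 95, 
[... 1185 characters left out ...]
 45), (20, 101, 86), (23, 94, 80), (26, 45, 38), (29, 71, 60), (32, 53, 44), (35, 17, 15), (38, 18, 16), (41, 15, 14), (44, 15, 14), (47, 43, 37), (50, 98, 82), (53, 102, 87), (56, 102, 87), (59, 102, 86)]
60 [(-40, 111, 95), (-37, 109, 92), (-34, 110, 93), (-31, 110, 93), (-28, 108, 92), (-25, 91, 77), (-22, 54, 46), (-19, 25, 20), (-16, 24, 6), (-13, 22, 9), (-10, 34, 8), (-7, 50, 7), (-4, 35, 9), (-1, 47, 5), (2, 35, 6), (5, 39, 4), (8, 48, 4), (11, 34, 6), (14, 39, 12), (17, 71, 60), (20, 104, 88), (23, 104, 89), (26, 84, 71), (29, 94, 79), (32, 103, 86), (35, 107, 91), (38, 105, 89), (41, 103, 87), (44, 101, 85), (47, 102, 86), (50, 102, 87), (53, 103, 87), (56, 103, 87), (59, 102, 85)]
```

The measurements agree with the sizes given:
- **Sleeve:** length 87 mm, centre (482,252), tray x axis at -12.3°.
- **Pan:** sides 180–185 mm, centre about (611,-215), yaw -6.6°.
- **Bottle:** about 0 to -3 mm from the middle.

Next I move above the handle.

Request:
drive_tool:
  commands: "0 0 -2 -4 -2 1 8.5;0 0 -4 -8 -4 2 8.5;0 0 -6 -12 -6 3 8.5;0 0 -8 -17 -8.5 4 8.5;0 0 -10 -21 -10.5 5 8.5;0 0 -12 -25 -12.5 6 8.5;0 0 -13.6 -29 -14.5 7 8.5;0 0 -13.6 -32.4 -16.25 7.3 8.5;0 0 -13.6 -32.4 -16.25 7.3 8.5;0 0 -13.6 -32.4 -16.25 7.3 8.5"
  force: 60

```text
time: 1.35
tool_pos: [481.9, 251.9, 229.9]
tcp_rot: [-179.9, -0.1, 167.7]
ft_force: [-0.3, -0.4, 0.1]
finger_gap: 84.8
```

```bash
python3 - <<'E'
from bench import r, imaging
import cv2, pickle
st=r.sense();print(st["time"],st["tool_pos"],st["tcp_rot"],st["joint_pos"])
s=imaging.snapshot("wrist");pickle.dump((st,s),open("w1.pkl","wb"));print(s["hand_eye"],s["fx"],s["cx"],s["cy"])
t=imaging.snapshot("top");pickle.dump((st,t),open("t1.pkl","wb"))
cv2.imwrite("pics/w1.png",s["pixels"][:,:,::-1])
E
```

```text
1.35 [481.90686499 251.85373832 229.86494166] [-1.79904458e+02 -7.90458843e-02  1.67679270e+02] [ 2.22077076e+01  1.57559128e+00  9.93095531e+01 -3.45152729e-02
  7.92341339e+01 -5.54651462e+01]
[[ 7.02266518e-04  9.64737586e-01  2.63212646e-01  6.55328469e+01]
 [ 9.99999734e-01 -6.25381782e-04 -3.75882471e-04  5.40321655e-01]
 [-1.98019554e-04  2.63212840e-01 -9.64737768e-01 -7.04517787e+01]
 [ 0.00000000e+00  0.00000000e+00  0.00000000e+00  1.00000000e+00]] 346.57064318849484 314.94942415755816 235.26953505554155
```

View pics/w1.png

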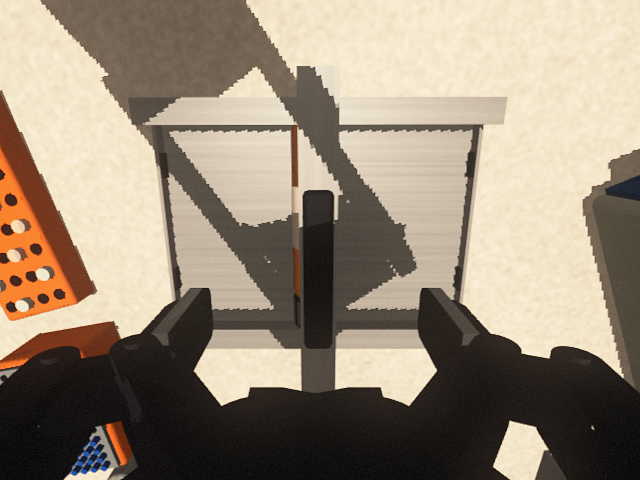

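The wrist view shows the sleeve at u 303–333, v 190–348, square to the fingers. A sliver of the bottle shows at its left, at u≈292.

```bash
cat >> h.py <<'E'
from scipy.spatial.transform import Rotation as Rn
def tool(st):
    M=np.eye(4); M[:3,:3]=Rn.from_euler("xyz",st["tcp_rot"],degrees=True).as_matrix(); M[:3,3]=st["tool_pos"]; return M
def bottle(s,M,zt=150.0,verbose=False):
    """bottle edges in tool y (=tray y) from a fixed camera; M = tool pose with the tray held"""
    p=s["pixels"].astype(int); m=(p[...,0]>25)&(p[...,0]>2.2*p[...,2]+5)
    v,u=np.nonzero(m); W=np.linalg.inv(M)@s["world_from_camera"]
    d=W[:3,:3]@np.array([(u-s["cx"])/s["fx"],-(v-s["cy"])/s["fy"],-np.ones(len(u))]); o=W[:3,3:]
    q=o+d*(zt-o[2])/d[2]; x,y=q[0],q[1]
    lo,hi=[],[]
    for a in list(range(-66,-30,4))+list(range(30,70,4)):
        k=(abs(x-a)<2.5)&(abs(y)<100)
        if k.sum()>4: lo.append(y[k].min());hi.append(y[k].max())
    if len(lo)<3: return None
    c=W[:3,3]; hw=18*np.hypot(1,(c[1])/(c[2]-zt)) 
    return np.median(lo),np.median(hi),hw,len(lo)
E
python3 - <<'E'
import pickle; from h import *
st,s=pickle.load(open("w1.pkl","rb")); M=tool(st)
T,S=(pickle.load(open(n+"0.pkl","rb")) for n in("top","side"))
sw=dict(s); sw["world_from_camera"]=M@s["hand_eye"]
Mi=np.linalg.inv(M)
def tl(uv,z): return (Mi@np.r_[onz(sw,uv,z),1])[:3].round(1)
for uv in((303,200),(333,200),(303,335),(333,335),(318,190),(318,348)): print(uv,tl(uv,129))
print("bottle edge",tl((292,200),22),tl((293,280),22),"rims y",tl((165,220),4),tl((478,220),4), "rail outer tops",tl((129,97),46),tl((506,97),46))
Mg=M.copy(); Mg[:3,3]=[482,252,172]
print("top",bottle(T,Mg),"side",bottle(S,Mg))
E
```

```text
(303, 200) [ 37.   -5.4 100.9]
(333, 200) [ 37.    9.6 100.9]
(303, 335) [-38.7  -6.  100.8]
(333, 335) [-38.6  10.7 100.8]
(318, 190) [ 42.    2.1 100.9]
(318, 348) [-46.9   2.4 100.8]
bottle edge [ 19.2 -18.  207.9] [-50.4 -18.3 207.8] rims y [  -1.6 -130.8  226.1] [ -1.3 143.3 225.6] rail outer tops [  94.4 -127.1  184.2] [ 94.5 131.6 183.8]
top (np.float64(-18.0903114612627), np.float64(15.647634431973188), np.float64(18.8999889425585), 17) side (np.float64(-1.0415303630973085), np.float64(30.243333952795524), np.float64(36.158973889356076), 8)
```

Request:
drive_tool:
  commands: "0 0 0 -0.2 0.22 1.5 5;0 0 0 -0.2 0.22 3 5;0 0 0 -0.2 0.22 4.5 5;0 0 0 -0.2 0.22 5.5 5;0 0 0 -0.2 0.22 5.8 5;0 0 0 -0.2 0.22 5.8 3;0 0 0 -0.2 0.22 5.8 2.2;0 0 0 -0.2 0.22 5.8 1;0 0 0 -0.2 0.22 5.8 1;0 0 0 -0.2 0.22 5.8 1;0 0 0 -0.2 0.22 5.8 1"
  force: 80

```text
time: 2.82
tool_pos: [484.4, 253.9, 173.0]
tcp_rot: [-179.9, 0.0, 167.8]
ft_force: [-2.2, -4.2, 6.3]
finger_gap: 18.0
```

```bash
cat > look.py <<'E'
from bench import r, imaging
import pickle,sys,time; from h import *
def look(cams=("side","top")):
    st=r.sense(); M=tool(st); out=[]
    for c in cams:
        s=imaging.snapshot(c)
        if c=="wrist": s["world_from_camera"]=M@s["hand_eye"]
        out.append((c,s,bottle(s,M)))
    return st,M,out
if __name__=="__main__":
    st,M,o=look(("side","top","wrist"))
    print(st["time"],st["tool_pos"].round(1),st["tcp_rot"].round(2),"F",st["ft_force"].round(1),"T",st["wrist_torque"].round(2),"gap",st["finger_gap"])
    print("slope deg",np.degrees(-M[2,1]).round(3))
    for c,s,b in o: print(c,b)
    pickle.dump((st,M,o),open("last.pkl","wb"))
E
python3 look.py; python3 - <<'E'
import pickle; from h import *
st,M,o=pickle.load(open("last.pkl","rb"))
s=o[0][1]; p=s["pixels"]
for xt in(-40,0,40):
  print(xt,[(y,*map(int,p[tuple(np.round(proj(s,(M@[xt,y,150,1])[:3])).astype(int)[::-1])])) for y in range(-52,60,6)])
cv2.imwrite("pics/g1.png",np.hstack([cv2.resize(p[165:285,180:320],None,fx=3.4,fy=3.4,interpolation=3)[:,:,::-1],cv2.resize(o[2][1]["pixels"],(320,408))[:,:,::-1]]))
E
```

```text
2.825 [484.4 253.9 173. ] [-179.91    0.    167.76] F [-2.2 -4.2  6.3] T [-0.78  0.39 -0.01] gap 17.98209173597235
slope deg 0.089
side (np.float64(-10.829897166597334), np.float64(26.82585482628656), np.float64(36.24014662522425), 8)
top (np.float64(-20.211260787304667), np.float64(14.620049763124541), np.float64(18.917449241433772), 15)
wrist (np.float64(-19.72119175476305), np.float64(-18.98402670894263), np.float64(18.00005386190406), 9)
-40 [(-52, 70, 67, 62), (-46, 69, 68, 62), (-40, 69, 66, 61), (-34, 63, 49, 39), (-28, 63, 44, 30), (-22, 65, 45, 31), (-16, 79, 52, 35), (-10, 87, 57, 37), (-4, 94, 61, 37), (2, 107, 68, 41), (8, 114, 73, 44), (14, 120, 75, 45), (20, 123, 78, 46), (26, 123, 76, 44), (32, 108, 74, 54), (38, 104, 89, 78), (44, 97, 94, 85), (50, 124, 121, 110), (56, 138, 134, 122)]
0 [(-52, 68, 66, 61), (-46, 70, 67, 62), (-40, 75, 71, 65), (-34, 87, 80, 71), (-28, 101, 92, 80), (-22, 104, 94, 82), (-16, 106, 96, 84), (-10, 108, 98, 86), (-4, 107, 97, 84), (2, 108, 98, 85), (8, 109, 98, 86), (14, 107, 97, 85), (20, 106, 96, 84), (26, 105, 95, 82), (32, 92, 85, 75), (38, 92, 86, 78), (44, 125, 120, 110), (50, 145, 139, 127), (56, 152, 146, 133)]
40 [(-52, 130, 126, 115), (-46, 101, 98, 89), (-40, 70, 65, 57), (-34, 73, 62, 53), (-28, 68, 52, 40), (-22, 73, 55, 41), (-16, 80, 58, 44), (-10, 86, 61, 44), (-4, 96, 66, 46), (2, 104, 71, 50), (8, 111, 76, 51), (14, 133, 91, 60), (20, 141, 97, 64), (26, 139, 95, 63), (32, 134, 95, 68), (38, 146, 136, 122), (44, 149, 144, 130), (50, 149, 144, 130), (56, 149, 144, 130)]
```

View pics/g1.png

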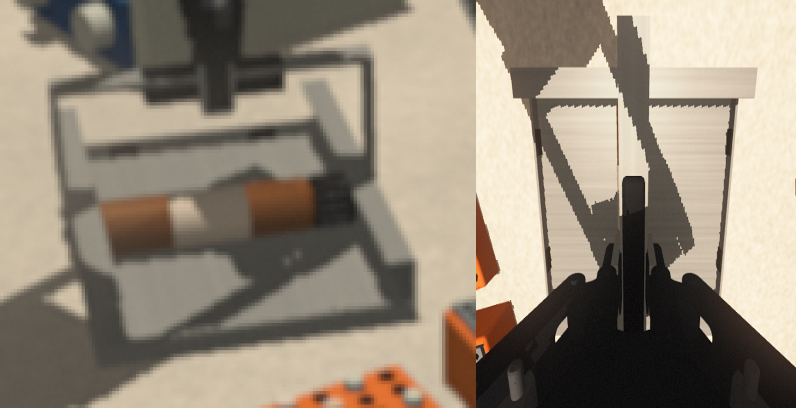

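The picture shows the sleeve between the pads and the bottle under the bar. Wrist and top both give about -1.3 mm, and the side colour profile (-35..34) gives about 0. I'll let the grip finish, then lift.

Request:
drive_tool:
  commands: "0 0 0 0 0 0 1;0 0 0 0 0 0 1;0 0 0 0 0 0 1;-0.1 0 0 0 0 -0.3 1;-0.1 0 0 0 0 -1 1;-0.1 0 0 0 0 -2.5 1;-0.1 0 0 0 0 -4.5 1;-0.1 0 0 0 0 -6.5 1;-0.1 0 0 0 0 -8.5 1;-0.1 0 0 0 0 -10 1;-0.1 0 0 0 0 -11 1;-0.1 0 0 0 0 -11.5 1"
  force: 80

```text
time: 4.47
tool_pos: [484.5, 254.1, 288.4]
tcp_rot: [180.0, 0.0, 167.8]
ft_force: [0.6, 0.4, -9.6]
finger_gap: 17.8
```

```bash
cat > look.py <<'E'
from bench import r, imaging
import pickle,sys; from h import *
def mid(s,M,c):
    # tray y of the bottle's axis, from the edges (None: not seen)
    b=bottle(s,M)
    if b is None: return None
    lo,hi,hw,n=b
    return b
if __name__=="__main__":
    cams=sys.argv[1].split(",")
    st=r.sense(); M=tool(st)
    print(round(st["time"],2),st["tool_pos"].round(1),st["tcp_rot"].round(2),"F",st["ft_force"].round(1),"T",st["wrist_torque"].round(2),"gap",round(st["finger_gap"],1),"slope",np.degrees(-M[2,1]).round(3))
    keep=[]
    for c in cams:
        t=r.sense(); s=imaging.snapshot(c); M=tool(t)
        if c=="wrist": s["world_from_camera"]=M@s["hand_eye"]
        keep.append((t,M,c,s)); b=bottle(s,M)
        if b: lo,hi,hw,n=b; print(c,round(t["time"],2),"lo %.1f hi %.1f hw %.1f n %d | from lo %.1f mid %.1f from hi %.1f"%(lo,hi,hw,n,lo+hw,(lo+hi)/2,hi-hw))
        else: print(c,"none")
    pickle.dump(keep,open("last.pkl","wb"))
E
sed -i 's/m=(p\[...,0\]>25).*/m=(p[...,0]>25)\&(p[...,0]>1.55*p[...,2]+4)/; s/abs(y)<100/abs(y)<75/' h.py
python3 look.py side,top,wrist,side,top,side,top
```

```text
4.47 [484.5 254.1 288.4] [1.7998e+02 1.0000e-02 1.6776e+02] F [ 0.6  0.4 -9.6] T [ 0.09 -0.01 -0.06] gap 17.8 slope -0.021
side 4.47 lo -39.7 hi 17.4 hw 42.6 n 17 | from lo 2.9 mid -11.2 from hi -25.2
top 4.53 lo -43.0 hi -5.8 hw 19.2 n 15 | from lo -23.8 mid -24.4 from hi -25.0
wrist 4.58 lo -44.4 hi -18.6 hw 18.0 n 15 | from lo -26.4 mid -31.5 from hi -36.6
side 4.62 lo -45.6 hi 10.8 hw 42.5 n 17 | from lo -3.1 mid -17.4 from hi -31.7
top 4.67 lo -50.1 hi -13.0 hw 19.2 n 15 | from lo -30.9 mid -31.5 from hi -32.2
side 4.72 lo -53.0 hi 6.0 hw 42.6 n 17 | from lo -10.4 mid -23.5 from hi -36.5
top 4.78 lo -55.8 hi -19.9 hw 19.2 n 15 | from lo -36.6 mid -37.9 from hi -39.1
```

The bottle is rolling towards -y: y≈-40 mm and v≈-58 mm/s, so the tray tilted in the grip by about -0.4°. I'm planning a catching tilt.

```bash
cat > plan.py <<'E'
import sys; import numpy as np
from scipy.optimize import minimize
# y'' = K*(u+bias) + y ; u = slope relative to now, ramps within each row
def sim(y,v,u,b,K=115.,lag=0.06,tail=0,u0=0):
    h=0.0125; us=[]; p=u0
    for x in u: us+=list(np.linspace(p,x,11)[1:]); p=x
    us+=[p]*int(tail/h); f=u0; out=[]
    for k,x in enumerate(us):
        f+=(x-f)*h/lag; a=K*(f+b)+y; y+=v*h+a*h*h/2; v+=a*h
        if k%10==9: out.append((y,v))
    return np.array(out)
def plan(y,v,b,n=12,ymax=80,amp=4.):
    def c(u):
        o=sim(y,v,np.r_[u],b,tail=0.25); 
        return 4*(o[-1,0]/5)**2+4*(o[-1,1]/5)**2+0.4*((o[n-1]/8)**2).sum()+0.15*((np.diff(np.r_[0,u])/0.5)**2).sum()+5*((u[-1]+b)/0.2)**2
    return minimize(c,np.zeros(n)-b,method="L-BFGS-B",bounds=[(-amp,amp)]*n,options=dict(maxfun=20000)).x
if __name__=="__main__":
    y,v,b=map(float,sys.argv[1:4]); n=int(sys.argv[4]) if len(sys.argv)>4 else 12
    u=plan(y,v,b,n).round(2); print(u.tolist()); print("dy cm",(15*np.sin(np.radians(u))).round(2).tolist())
    for db in(-.3,0,.3): print(db,sim(y,v,u,b+db,tail=.25)[[3,7,-1] if n>7 else [2,-1]].round(0).tolist(), "min",sim(y,v,u,b+db)[:,0].min().round(0))
E
python3 plan.py -41 -58 -0.4; python3 plan.py -41 -58 -0.4 8
```

```text
[2.13, 3.24, 3.53, 3.21, 2.46, 1.46, 0.4, -0.55, -1.21, -1.39, -0.91, 0.39]
dy cm [0.56, 0.85, 0.92, 0.84, 0.64, 0.38, 0.1, -0.14, -0.32, -0.36, -0.24, 0.1]
-0.3 [[-61.0, 10.0], [-40.0, 41.0], [-68.0, -96.0]] min -61.0
0 [[-57.0, 28.0], [-21.0, 82.0], [-1.0, 0.0]] min -58.0
0.3 [[-52.0, 46.0], [-3.0, 122.0], [67.0, 96.0]] min -56.0
[4.0, 4.0, 4.0, 3.64, 0.6, -2.6, -3.47, 0.31]
dy cm [1.05, 1.05, 1.05, 0.95, 0.16, -0.68, -0.91, 0.08]
-0.3 [[-49.0, 57.0], [-26.0, -27.0], [-36.0, -52.0]] min -54.0
0 [[-45.0, 75.0], [-7.0, 14.0], [-6.0, 3.0]] min -53.0
0.3 [[-40.0, 93.0], [12.0, 54.0], [25.0, 58.0]] min -51.0
```

Request:
drive_tool:
  commands: "2.2 0 0 0 0.57 0 1;3.3 0 0 0 0.86 0 1;3.4 0 0 0 0.89 0 1;2.6 0 0 0 0.68 0 1;1.5 0 0 0 0.39 0 1;0.6 0 0 0 0.16 0 1"

```text
time: 5.58
tool_pos: [484.4, 255.0, 287.2]
tcp_rot: [-179.4, -0.1, 167.7]
ft_force: [-0.9, -0.0, -8.7]
finger_gap: 17.7
```

```bash
python3 look.py top,top,top,top
```

```text
5.58 [484.4 255.  287.2] [-1.7944e+02 -5.0000e-02  1.6773e+02] F [-0.9 -0.  -8.7] T [ 0.1  -0.02  0.01] gap 17.7 slope 0.56
top 5.58 lo -62.8 hi -26.9 hw 19.3 n 15 | from lo -43.5 mid -44.8 from hi -46.2
top 5.62 lo -60.5 hi -24.5 hw 19.3 n 15 | from lo -41.2 mid -42.5 from hi -43.8
top 5.67 lo -58.2 hi -22.2 hw 19.3 n 15 | from lo -38.9 mid -40.2 from hi -41.5
top 5.72 lo -56.3 hi -20.3 hw 19.3 n 15 | from lo -37.0 mid -38.3 from hi -39.6
```

```bash
python3 plan.py -36.5 41 0.17 12;python3 plan.py -36.5 41 0.17 8
```

```text
[0.0, -0.04, -0.11, -0.21, -0.31, -0.41, -0.49, -0.54, -0.55, -0.49, -0.37, -0.17]
dy cm [0.0, -0.01, -0.03, -0.05, -0.08, -0.11, -0.13, -0.14, -0.14, -0.13, -0.1, -0.04]
-0.3 [[-22.0, 16.0], [-23.0, -23.0], [-68.0, -96.0]] min -47.0
0 [[-18.0, 34.0], [-4.0, 18.0], [-0.0, -0.0]] min -31.0
0.3 [[-13.0, 52.0], [15.0, 58.0], [67.0, 96.0]] min -31.0
[0.49, 0.42, 0.0, -0.56, -1.06, -1.29, -1.06, -0.18]
dy cm [0.13, 0.11, 0.0, -0.15, -0.28, -0.34, -0.28, -0.05]
-0.3 [[-18.0, 30.0], [-19.0, -38.0], [-31.0, -55.0]] min -32.0
0 [[-14.0, 48.0], [-1.0, 2.0], [-1.0, 0.0]] min -31.0
0.3 [[-9.0, 66.0], [18.0, 43.0], [30.0, 55.0]] min -31.0
```

Request:
drive_tool:
  commands: "0 0 0 0 0 0 1;0 0 0 0 0 0 1;-0.1 0 0 0 -0.03 0 1;-0.2 0 0 0 -0.05 0 1;-0.3 0 0 0 -0.08 0 1;-0.4 0 0 0 -0.1 0 1"

```text
time: 6.52
tool_pos: [484.2, 254.1, 287.3]
tcp_rot: [-179.8, -0.1, 167.7]
ft_force: [0.3, 0.3, -8.3]
finger_gap: 17.9
```

```bash
python3 look.py top,top,wrist,top,top
```

```text
6.53 [484.2 254.1 287.3] [-1.7978e+02 -5.0000e-02  1.6772e+02] F [ 0.3  0.3 -8.3] T [ 0.04  0.03 -0.  ] gap 17.9 slope 0.223
top 6.53 lo -28.9 hi 8.5 hw 19.2 n 15 | from lo -9.7 mid -10.2 from hi -10.8
top 6.58 lo -27.8 hi 9.9 hw 19.2 n 15 | from lo -8.6 mid -9.0 from hi -9.4
wrist 6.62 lo -25.0 hi -18.5 hw 18.0 n 10 | from lo -7.0 mid -21.8 from hi -36.5
top 6.67 lo -25.4 hi 12.1 hw 19.2 n 15 | from lo -6.2 mid -6.7 from hi -7.1
top 6.72 lo -24.4 hi 13.3 hw 19.2 n 15 | from lo -5.2 mid -5.6 from hi -6.0
```

```bash
python3 plan.py -4.5 22 -0.17 8
```

```text
[-0.27, -0.33, -0.24, -0.07, 0.12, 0.27, 0.3, 0.17]
dy cm [-0.07, -0.09, -0.06, -0.02, 0.03, 0.07, 0.08, 0.04]
-0.3 [[-3.0, -18.0], [-19.0, -41.0], [-30.0, -55.0]] min -19.0
0 [[1.0, -0.0], [0.0, -1.0], [0.0, -0.0]] min -2.0
0.3 [[6.0, 18.0], [19.0, 40.0], [31.0, 55.0]] min -2.0
```

Request:
drive_tool:
  commands: "-0.3 0 0 0 -0.08 0 1;-0.35 0 0 0 -0.09 0 1;-0.25 0 0 0 -0.06 0 1;-0.05 0 0 0 -0.01 0 1;0.1 0 0 0 0.03 0 1;0.25 0 0 0 0.07 0 1;0.25 0 0 0 0.07 0 1;0.17 0 0 0 0.04 0 1"

```text
time: 7.78
tool_pos: [484.3, 254.6, 287.3]
tcp_rot: [-179.6, -0.1, 167.7]
ft_force: [-0.8, -0.3, -8.6]
finger_gap: 17.7
```

```bash
python3 look.py top,top,top,top
```

```text
7.78 [484.3 254.6 287.3] [-1.7960e+02 -5.0000e-02  1.6773e+02] F [-0.8 -0.3 -8.6] T [ 0.   -0.02 -0.02] gap 17.7 slope 0.396
top 7.78 lo -18.6 hi 19.2 hw 19.3 n 15 | from lo 0.7 mid 0.3 from hi -0.1
top 7.83 lo -18.3 hi 19.4 hw 19.3 n 15 | from lo 0.9 mid 0.5 from hi 0.1
top 7.88 lo -18.1 hi 19.7 hw 19.3 n 15 | from lo 1.2 mid 0.8 from hi 0.4
top 7.92 lo -18.0 hi 19.9 hw 19.3 n 15 | from lo 1.3 mid 1.0 from hi 0.6
```

The model matches: a tool slope of +0.40° balances the bottle, which is now at y≈1 mm, v≈4 mm/s. I'll carry it in smooth legs, with the tilt set to the acceleration divided by g, plus the feedback.

```bash
cat > leg.py <<'E'
import sys; from plan import *
y,v,b,dx,dy,dz,rz=map(float,sys.argv[1:8]); n=12
u=plan(y,v,b,n)
tau=np.clip(np.arange(1,n+1)/(n-1.0),0,1); T=(n-1)/8
s=10*tau**3-15*tau**4+6*tau**5; a=(60*tau-180*tau**2+120*tau**3)/T**2
ff=np.degrees(a*dy/1000/9.81); t=(u+ff)
print("u",u.round(2).tolist())
print(";".join("%.2f 0 %.2f %.2f %.2f %.2f 1"%(t[i],rz*s[i],dx*s[i]/10,dy*s[i]/10+15*np.sin(np.radians(t[i])),dz*s[i]/10) for i in range(n)))
E
python3 leg.py 1.2 4 0 -56 -108 0 -1.4
```

```text
u [-0.09, -0.14, -0.15, -0.13, -0.1, -0.05, -0.0, 0.04, 0.07, 0.08, 0.06, 0.0]
-1.44 0 -0.01 -0.04 -0.45 0.00 1;-2.03 0 -0.06 -0.25 -1.02 0.00 1;-1.95 0 -0.18 -0.72 -1.90 0.00 1;-1.40 0 -0.36 -1.44 -3.14 0.00 1;-0.55 0 -0.58 -2.33 -4.63 0.00 1;0.40 0 -0.82 -3.27 -6.21 0.00 1;1.26 0 -1.04 -4.16 -7.70 0.00 1;1.84 0 -1.22 -4.88 -8.93 0.00 1;1.96 0 -1.34 -5.35 -9.80 0.00 1;1.43 0 -1.39 -5.56 -10.35 0.00 1;0.06 0 -1.40 -5.60 -10.79 0.00 1;0.00 0 -1.40 -5.60 -10.80 0.00 1
```

Request:
drive_tool:
  commands: "-1.4 0 0 0 -0.45 0 1;-2 0 -0.1 -0.25 -1 0 1;-1.95 0 -0.2 -0.7 -1.9 0 1;-1.4 0 -0.4 -1.45 -3.15 0 1;-0.55 0 -0.6 -2.3 -4.65 0 1;0.4 0 -0.8 -3.3 -6.2 0 1;1.25 0 -1 -4.15 -7.7 0 1;1.85 0 -1.2 -4.9 -8.95 0 1;1.95 0 -1.3 -5.35 -9.8 0 1;1.45 0 -1.4 -5.55 -10.35 0 1;0.05 0 -1.4 -5.6 -10.8 0 1;0 0 -1.4 -5.6 -10.8 0 1"

```text
time: 9.48
tool_pos: [515.9, 136.7, 288.1]
tcp_rot: [-179.7, -0.1, 169.1]
ft_force: [0.1, 0.5, -8.6]
finger_gap: 17.9
```

```bash
python3 look.py top,top,wrist,top,top
```

```text
9.47 [515.9 136.7 288.1] [-1.7966e+02 -5.0000e-02  1.6908e+02] F [ 0.1  0.5 -8.6] T [-0.08 -0.01  0.02] gap 17.9 slope 0.342
top 9.47 lo -0.7 hi 10.4 hw 18.4 n 15 | from lo 17.7 mid 4.8 from hi -8.1
top 9.53 lo 0.1 hi 14.6 hw 18.5 n 13 | from lo 18.5 mid 7.4 from hi -3.8
wrist 9.57 lo 19.7 hi 37.5 hw 18.0 n 11 | from lo 37.7 mid 28.6 from hi 19.5
top 9.62 lo 2.7 hi 23.5 hw 18.5 n 12 | from lo 21.2 mid 13.1 from hi 5.0
top 9.68 lo 4.1 hi 14.3 hw 18.5 n 11 | from lo 22.6 mid 9.2 from hi -4.1
```

Feed-forward was roughly 75% effective: the bottle is at about +24 mm and drifting at +26 mm/s. The next leg goes only along tray x while I recentre it.

```bash
python3 leg.py 24 26 -0.02 -80 0 0 0
```

```text
u [-0.93, -1.4, -1.49, -1.3, -0.92, -0.43, 0.08, 0.53, 0.83, 0.9, 0.66, 0.03]
-0.93 0 0.00 -0.05 -0.24 0.00 1;-1.40 0 0.00 -0.36 -0.37 0.00 1;-1.49 0 0.00 -1.03 -0.39 0.00 1;-1.30 0 0.00 -2.05 -0.34 0.00 1;-0.92 0 0.00 -3.32 -0.24 0.00 1;-0.43 0 0.00 -4.68 -0.11 0.00 1;0.08 0 0.00 -5.95 0.02 0.00 1;0.53 0 0.00 -6.97 0.14 0.00 1;0.83 0 0.00 -7.64 0.22 0.00 1;0.90 0 0.00 -7.95 0.24 0.00 1;0.66 0 0.00 -8.00 0.17 0.00 1;0.03 0 0.00 -8.00 0.01 0.00 1
```

Request:
drive_tool:
  commands: "-0.95 0 0 -0.05 -0.25 0 1;-1.4 0 0 -0.35 -0.37 0 1;-1.5 0 0 -1.05 -0.4 0 1;-1.3 0 0 -2.05 -0.34 0 1;-0.9 0 0 -3.3 -0.24 0 1;-0.45 0 0 -4.7 -0.12 0 1;0.1 0 0 -5.95 0.02 0 1;0.55 0 0 -6.95 0.14 0 1;0.85 0 0 -7.65 0.22 0 1;0.9 0 0 -7.95 0.24 0 1;0.65 0 0 -8 0.17 0 1;0.05 0 0 -8 0.01 0 1"

```text
time: 11.22
tool_pos: [594.3, 122.4, 288.0]
tcp_rot: [-179.6, -0.1, 169.2]
ft_force: [-0.5, 0.2, -8.7]
finger_gap: 17.8
```

```bash
python3 look.py top,side,wrist,top,side,wrist,top
```

```text
11.22 [594.3 122.4 288. ] [-1.7959e+02 -7.0000e-02  1.6915e+02] F [-0.5  0.2 -8.7] T [-0.07  0.06 -0.03] gap 17.8 slope 0.408
top none
side 11.28 lo 2.9 hi 71.8 hw 39.4 n 19 | from lo 42.3 mid 37.4 from hi 32.4
wrist 11.32 lo 20.1 hi 53.0 hw 18.0 n 17 | from lo 38.1 mid 36.6 from hi 35.0
top none
side 11.43 lo 8.8 hi 72.9 hw 39.5 n 19 | from lo 48.3 mid 40.9 from hi 33.4
wrist 11.47 lo 27.5 hi 60.6 hw 18.0 n 18 | from lo 45.5 mid 44.0 from hi 42.6
top none
```

```bash
python3 plan.py 49 52 0.18 12
```

```text
[-2.05, -3.09, -3.32, -2.96, -2.18, -1.16, -0.09, 0.86, 1.51, 1.67, 1.16, -0.17]
dy cm [-0.54, -0.81, -0.87, -0.77, -0.57, -0.3, -0.02, 0.23, 0.4, 0.44, 0.3, -0.04]
-0.3 [[56.0, -54.0], [3.0, -126.0], [-67.0, -96.0]] min -46.0
0 [[61.0, -36.0], [22.0, -85.0], [0.0, -0.0]] min 1.0
0.3 [[65.0, -19.0], [41.0, -45.0], [68.0, 95.0]] min 36.0
```

Request:
drive_tool:
  commands: "-2.3 0 0 0 -0.6 0 1;-3.4 0 0 0 -0.89 0 1;-3.5 0 0 0 -0.92 0 1;-2.7 0 0 0 -0.71 0 1;-1.6 0 0 0 -0.42 0 1;-0.6 0 0 0 -0.16 0 1"

```text
time: 12.32
tool_pos: [594.2, 121.4, 288.1]
tcp_rot: [179.9, -0.0, 169.2]
ft_force: [0.1, 0.4, -10.0]
finger_gap: 17.9
```

```bash
python3 look.py wrist,wrist,side,wrist,wrist
```

```text
12.32 [594.2 121.4 288.1] [ 1.7992e+02 -5.0000e-02  1.6917e+02] F [  0.1   0.4 -10. ] T [-0.07 -0.01 -0.02] gap 17.9 slope -0.082
wrist 12.32 lo 35.7 hi 65.0 hw 18.0 n 19 | from lo 53.7 mid 50.4 from hi 47.0
wrist 12.38 lo 31.9 hi 62.0 hw 18.0 n 19 | from lo 49.9 mid 47.0 from hi 44.0
side 12.43 lo 10.7 hi 73.1 hw 38.8 n 19 | from lo 49.5 mid 41.9 from hi 34.3
wrist 12.47 lo 24.1 hi 56.5 hw 18.0 n 18 | from lo 42.1 mid 40.3 from hi 38.5
wrist 12.53 lo 20.1 hi 54.1 hw 18.0 n 17 | from lo 38.1 mid 37.1 from hi 36.1
```

```bash
python3 plan.py 33.5 -66 -0.32 10
```

```text
[0.63, 0.99, 1.14, 1.13, 1.0, 0.81, 0.6, 0.42, 0.31, 0.32]
dy cm [0.16, 0.26, 0.3, 0.3, 0.26, 0.21, 0.16, 0.11, 0.08, 0.08]
-0.3 [[2.0, -50.0], [-19.0, -42.0], [-47.0, -73.0]] min -31.0
0 [[6.0, -33.0], [-0.0, -1.0], [-0.0, 0.0]] min -0.0
0.3 [[11.0, -15.0], [19.0, 39.0], [46.0, 73.0]] min 10.0
```

Request:
drive_tool:
  commands: "0.6 0 0 0 0.16 0 1;1 0 0 0 0.26 0 1;1.15 0 0 0 0.3 0 1;1.1 0 0 0 0.29 0 1;0.9 0 0 0 0.24 0 1;0.6 0 0 0 0.16 0 1"

```text
time: 13.32
tool_pos: [594.5, 122.5, 288.0]
tcp_rot: [-179.6, -0.1, 169.2]
ft_force: [-0.7, -0.5, -8.0]
finger_gap: 18.1
```

```bash
python3 look.py wrist,wrist,side,wrist,wrist; python3 - <<'E'
import pickle; from h import *
k=pickle.load(open("last.pkl","rb")); s=k[2][3]; w=k[1][3]
cv2.imwrite("pics/k1.png",np.hstack([cv2.resize(s["pixels"][60:420,140:500],(400,400))[:,:,::-1],cv2.resize(w["pixels"],(400,400))[:,:,::-1]]))
E
```

```text
13.32 [594.5 122.5 288. ] [-1.7958e+02 -6.0000e-02  1.6916e+02] F [-0.7 -0.5 -8. ] T [-0.04  0.   -0.07] gap 18.1 slope 0.42
wrist 13.32 lo 19.7 hi 28.4 hw 18.0 n 10 | from lo 37.7 mid 24.1 from hi 10.4
wrist 13.38 lo 19.7 hi 28.5 hw 18.0 n 10 | from lo 37.7 mid 24.1 from hi 10.5
side 13.43 lo -20.1 hi 49.3 hw 39.5 n 19 | from lo 19.4 mid 14.6 from hi 9.9
wrist 13.47 lo 19.7 hi 28.5 hw 18.0 n 10 | from lo 37.7 mid 24.1 from hi 10.5
wrist 13.53 lo 19.7 hi 28.6 hw 18.0 n 10 | from lo 37.7 mid 24.2 from hi 10.6
```

View pics/k1.png

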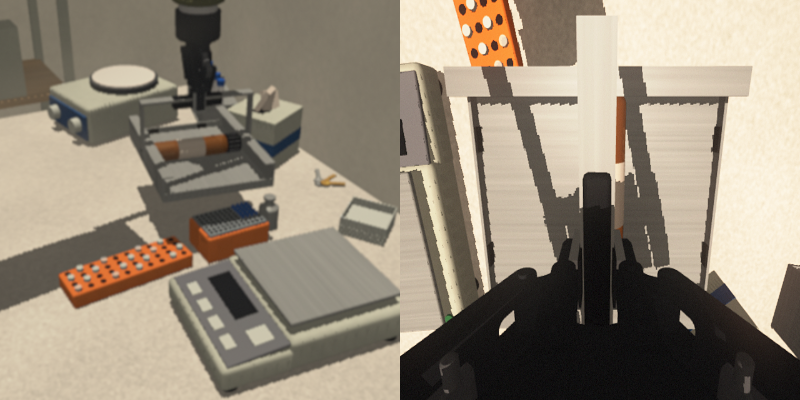

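Bottle at about +10.4 mm and nearly still (wrist hi edge; side "from hi" agrees at 9.9). I'll merge measuring and planning into one script and use shorter legs.

```bash
sed -i 's/abs(y)<75/abs(y)<100/' h.py; cat > step.py <<'E'
import sys; from h import *; from bench import r,imaging; import plan as pl, pickle
dx,dy,dz,rz,b0,ffg=map(float,sys.argv[1:7]); n=int(sys.argv[7]) if len(sys.argv)>7 else 12
sl=[];A=[];B=[];keep=[]
for c in("side","wrist","side","wrist","side"):
    st=r.sense(); M=tool(st); s=imaging.snapshot(c); keep.append((c,st,s)); sl.append(np.degrees(-M[2,1]))
    if c=="wrist": s["world_from_camera"]=M@s["hand_eye"]
    b=bottle(s,M)
    if b is None: continue
    lo,hi,hw,_=b
    if c=="side": A.append((st["time"],hi-hw,0))
    elif hi>22: A.append((st["time"],hi-18.2,1))
    elif lo<-22: A.append((st["time"],lo+18.2,1))
pickle.dump(keep,open("last.pkl","wb"))
A=np.array(A); te=st["time"]+0.05
X=np.c_[A[:,2]==0,A[:,2]==1,A[:,0]-te]; q=np.linalg.lstsq(X.astype(float),A[:,1],rcond=None)[0]
y=q[1] if (A[:,2]==1).any() else q[0]; v=q[2]; slope=np.mean(sl)
print("t %.2f"%te,st["tool_pos"].round(1),st["tcp_rot"].round(2),"F",st["ft_force"].round(1),"slope %.3f"%slope,"obs",[(round(a[0],2),round(a[1],1),int(a[2])) for a in A])
print("y %.1f v %.1f"%(y,v)); b=slope+b0
u=pl.plan(y,v,b,n)
tau=np.clip(np.arange(1,n+1)/(n-1.0),0,1); T=(n-1)/8
s=10*tau**3-15*tau**4+6*tau**5; a=(60*tau-180*tau**2+120*tau**3)/T**2
t=u+ffg*np.degrees(a*dy/1000/9.81)
print("u",u.round(2).tolist())
print(";".join("%.2f 0 %.1f %.2f %.2f %.2f 1"%(t[i],rz*s[i],dx*s[i]/10,dy*s[i]/10+15*np.sin(np.radians(t[i])),dz*s[i]/10) for i in range(n)))
E
python3 step.py 0 -80 0 -1 -0.42 1.1
```

```text
t 13.83 [594.5 122.6 288. ] [-1.7956e+02 -5.0000e-02  1.6917e+02] F [ 0.1 -0.4 -9.2] slope 0.441 obs [(np.float64(13.58), np.float64(10.3), 0), (np.float64(13.62), np.float64(10.6), 1), (np.float64(13.68), np.float64(10.2), 0), (np.float64(13.72), np.float64(11.1), 1), (np.float64(13.78), np.float64(11.3), 0)]
y 11.6 v 5.0
u [-0.35, -0.52, -0.56, -0.49, -0.35, -0.17, 0.02, 0.19, 0.3, 0.32, 0.22, -0.02]
-1.45 0 -0.0 0.00 -0.43 0.00 1;-2.07 0 -0.0 0.00 -0.90 0.00 1;-2.03 0 -0.1 0.00 -1.56 0.00 1;-1.52 0 -0.3 0.00 -2.45 0.00 1;-0.71 0 -0.4 0.00 -3.51 0.00 1;0.20 0 -0.6 0.00 -4.63 0.00 1;1.05 0 -0.7 0.00 -5.67 0.00 1;1.66 0 -0.9 0.00 -6.53 0.00 1;1.84 0 -1.0 0.00 -7.16 0.00 1;1.42 0 -1.0 0.00 -7.58 0.00 1;0.22 0 -1.0 0.00 -7.94 0.00 1;-0.02 0 -1.0 0.00 -8.00 0.00 1
```

Request:
drive_tool:
  commands: "-1.45 0 0 0 -0.43 0 1;-2.05 0 0 0 -0.9 0 1;-2.05 0 -0.1 0 -1.55 0 1;-1.5 0 -0.3 0 -2.45 0 1;-0.7 0 -0.4 0 -3.5 0 1;0.2 0 -0.6 0 -4.65 0 1;1.05 0 -0.7 0 -5.65 0 1;1.65 0 -0.9 0 -6.55 0 1;1.85 0 -1 0 -7.15 0 1;1.4 0 -1 0 -7.6 0 1;0.2 0 -1 0 -7.95 0 1;0 0 -1 0 -8 0 1"

```text
time: 15.32
tool_pos: [579.4, 43.6, 288.7]
tcp_rot: [-179.6, -0.1, 170.1]
ft_force: [-0.6, 0.5, -8.4]
finger_gap: 18.1
```

```bash
python3 step.py 0 -80 0 -1 -0.42 1.2
```

```text
t 15.58 [579.5  44.1 288.6] [-1.7956e+02 -6.0000e-02  1.7016e+02] F [-0.1 -0.3 -8.9] slope 0.422 obs [(np.float64(15.32), np.float64(26.1), 0), (np.float64(15.38), np.float64(28.2), 1), (np.float64(15.42), np.float64(29.5), 0), (np.float64(15.48), np.float64(32.1), 1), (np.float64(15.52), np.float64(34.2), 0)]
y 36.2 v 40.4
u [-1.45, -2.17, -2.32, -2.03, -1.45, -0.71, 0.08, 0.77, 1.24, 1.35, 0.98, 0.01]
-2.65 0 -0.0 0.00 -0.75 0.00 1;-3.85 0 -0.0 0.00 -1.37 0.00 1;-3.92 0 -0.1 0.00 -2.06 0.00 1;-3.16 0 -0.3 0.00 -2.88 0.00 1;-1.85 0 -0.4 0.00 -3.81 0.00 1;-0.30 0 -0.6 0.00 -4.76 0.00 1;1.20 0 -0.7 0.00 -5.63 0.00 1;2.37 0 -0.9 0.00 -6.35 0.00 1;2.92 0 -1.0 0.00 -6.88 0.00 1;2.56 0 -1.0 0.00 -7.28 0.00 1;0.98 0 -1.0 0.00 -7.74 0.00 1;0.01 0 -1.0 0.00 -8.00 0.00 1
```

Translating legs end consistently too far +y. Before going on, I'll refit the model parameters to all the data so far (the clock stands still meanwhile).

```bash
cat > fit.py <<'E'
import numpy as np; from scipy.optimize import least_squares
f=lambda s:np.array([float(x) for x in s.split()])
segs=[(4.825,-41,-58,-.021,f("2.2 3.3 3.4 2.6 1.5 .6"),0,[(5.575,-44.8),(5.725,-38.3)]),
(5.775,-36.5,41,.56,f("0 0 -.1 -.2 -.3 -.4"),0,[(6.525,-10.2),(6.725,-5.6)]),
(6.775,-4.5,22,.223,f("-.3 -.35 -.25 -.05 .1 .25 .25 .17"),0,[(7.775,.3),(7.925,1)]),
(7.975,1.2,4.3,.396,f("-1.4 -2 -1.95 -1.4 -.55 .4 1.25 1.85 1.95 1.45 .05 0"),-108,[(9.475,17.7),(9.675,22.6)]),
(9.725,24,27,.342,f("-.95 -1.4 -1.5 -1.3 -.9 -.45 .1 .55 .85 .9 .65 .05"),0,[(11.325,36.6),(11.475,44)]),
(11.525,46.5,50,.408,f("-2.3 -3.4 -3.5 -2.7 -1.6 -.6"),0,[(12.325,50.4),(12.525,37.1)]),
(12.575,33.7,-66,-.082,f("0.6 1 1.15 1.1 .9 .6"),0,[(13.325,10.2),(13.525,10.4),(13.775,11.4)]),
(13.825,11.6,5,.441,f("-1.45 -2.05 -2.05 -1.5 -.7 .2 1.05 1.65 1.85 1.4 .2 0"),-80,[(15.325,26.3),(15.525,33.5)])]
h=0.0125
def run(seg,v,P):
    K,S,b0,lag,lagp=P; t0,y,_,s0,u,D,obs=seg; n=len(u)
    us=np.interp(np.arange(1,400)*h,np.r_[0,np.arange(1,n+1)/8],np.r_[0,u]); N=(n-1)/8
    fu=0;out=[];p=0;pv=0
    pos=lambda t:(lambda q:D*(10*q**3-15*q**4+6*q**5))(min(max(t/N,0),1))
    for k in range(int(round((obs[-1][0]-t0)/h))):
        fu+=(us[k]-fu)*h/lag; t=(k+1)*h-lagp
        a=(pos(t+h)-2*pos(t)+pos(t-h))/h/h if D else 0
        acc=K*(fu+s0+b0)+S*y-0.67*a; y+=v*h+acc*h*h/2; v+=acc*h; out.append(y)
    return [out[min(int(round((o[0]-t0)/h)),len(out))-1]-o[1] for o in obs]
def res(x):
    P=x[:5]; r=[]
    for s,v in zip(segs,x[5:]): r+=run(s,v,P)+[(v-s[2])/4]
    return np.r_[r,(P[0]-115)/20,(P[1]-1)/1,(P[3]-.06)/.05,(P[4]-.06)/.05]
x=least_squares(res,np.r_[115,1,-.4,.06,.06,[s[2] for s in segs]]).x
print(x.round(3)); 
for s,v in zip(segs,x[5:]): print(s[0],np.round(run(s,v,x[:5]),1),round(v-s[2],1))
E
python3 fit.py
```

```text
[ 1.09412e+02  1.42400e+00 -3.02000e-01  5.60000e-02  8.90000e-02
 -5.05550e+01  4.07320e+01  1.77320e+01  1.41000e+00  2.65420e+01
  5.97950e+01 -5.63990e+01  5.56600e+00]
4.825 [-0.4 -0.1] 7.4
5.775 [-0.2  0.2] -0.3
6.775 [0.1 0.1] -4.3
7.975 [-0.2  0.2] -2.9
9.725 [-0.5  0.4] -0.5
11.525 [-1.8  0.8] 9.8
12.575 [-0.9 -0.8  0.7] 9.6
13.825 [-0.9  0.7] 0.6
```

```bash
sed -i 's/K=115\./K=109./; s/a=K\*(f+b)+y;/a=K*(f+b)+1.42*y;/' plan.py; python3 plan.py 36.2 40.4 0.122 10;  python3 plan.py 36.2 40.4 0.122 12
```

```text
[-2.43, -3.39, -3.27, -2.41, -1.14, 0.21, 1.31, 1.85, 1.47, -0.1]
dy cm [-0.64, -0.89, -0.86, -0.63, -0.3, 0.05, 0.34, 0.48, 0.38, -0.03]
-0.3 [[36.0, -68.0], [-11.0, -86.0], [-46.0, -79.0]] min -29.0
0 [[40.0, -51.0], [7.0, -45.0], [1.0, -0.0]] min 1.0
0.3 [[45.0, -33.0], [25.0, -5.0], [49.0, 79.0]] min 25.0
[-1.76, -2.65, -2.86, -2.56, -1.92, -1.07, -0.17, 0.63, 1.19, 1.36, 0.97, -0.11]
dy cm [-0.46, -0.69, -0.75, -0.67, -0.5, -0.28, -0.04, 0.16, 0.31, 0.36, 0.25, -0.03]
-0.3 [[42.0, -43.0], [-1.0, -106.0], [-70.0, -108.0]] min -47.0
0 [[46.0, -26.0], [17.0, -65.0], [0.0, -0.0]] min 1.0
0.3 [[50.0, -9.0], [35.0, -24.0], [71.0, 107.0]] min 34.0
```

Request:
drive_tool:
  commands: "-2.4 0 0 0 -0.64 0 1;-3.4 0 0 0 -0.89 0 1;-3.3 0 0 0 -0.86 0 1;-2.4 0 0 0 -0.63 0 1;-1.1 0 0 0 -0.29 0 1;0.2 0 0 0 0.05 0 1"

```text
time: 16.32
tool_pos: [579.6, 45.3, 288.6]
tcp_rot: [-179.3, -0.1, 170.2]
ft_force: [0.2, -0.3, -8.8]
finger_gap: 17.5
```

```bash
python3 step.py 0 0 0 0 -0.3 1 10
```

```text
t 16.57 [579.6  45.2 288.6] [-1.7936e+02 -7.0000e-02  1.7023e+02] F [-0.3 -0.1 -8.7] slope 0.696 obs [(np.float64(16.32), np.float64(22.5), 0), (np.float64(16.38), np.float64(18.4), 1), (np.float64(16.42), np.float64(15.1), 0), (np.float64(16.48), np.float64(12.6), 1), (np.float64(16.52), np.float64(10.5), 0)]
y 6.6 v -59.5
u [0.82, 1.13, 1.05, 0.71, 0.23, -0.29, -0.72, -0.96, -0.89, -0.4]
0.82 0 0.0 0.00 0.22 0.00 1;1.13 0 0.0 0.00 0.30 0.00 1;1.05 0 0.0 0.00 0.28 0.00 1;0.71 0 0.0 0.00 0.19 0.00 1;0.23 0 0.0 0.00 0.06 0.00 1;-0.29 0 0.0 0.00 -0.07 0.00 1;-0.72 0 0.0 0.00 -0.19 0.00 1;-0.96 0 0.0 0.00 -0.25 0.00 1;-0.89 0 0.0 0.00 -0.23 0.00 1;-0.40 0 0.0 0.00 -0.11 0.00 1
```

Request:
drive_tool:
  commands: "0.8 0 0 0 0.21 0 1;1.1 0 0 0 0.29 0 1;0.95 0 0 0 0.25 0 1;0.55 0 0 0 0.14 0 1;0.05 0 0 0 0.01 0 1;-0.35 0 0 0 -0.09 0 1"

```text
time: 17.32
tool_pos: [579.4, 43.8, 288.6]
tcp_rot: [-179.7, -0.1, 170.2]
ft_force: [1.3, 0.2, -9.0]
finger_gap: 17.7
```

```bash
python3 step.py 0 -80 0 -1.2 -0.3 1 12
```

```text
t 17.57 [579.4  43.9 288.6] [-1.7971e+02 -7.0000e-02  1.7018e+02] F [ 0.3  0.9 -8.8] slope 0.271 obs [(np.float64(17.32), np.float64(1.5), 0), (np.float64(17.42), np.float64(2.8), 0), (np.float64(17.52), np.float64(5.0), 0)]
y 5.7 v 17.7
u [-0.44, -0.66, -0.71, -0.63, -0.47, -0.25, -0.01, 0.2, 0.35, 0.39, 0.3, 0.03]
-1.45 0 -0.0 0.00 -0.43 0.00 1;-2.07 0 -0.1 0.00 -0.90 0.00 1;-2.05 0 -0.2 0.00 -1.57 0.00 1;-1.57 0 -0.3 0.00 -2.46 0.00 1;-0.80 0 -0.5 0.00 -3.53 0.00 1;0.09 0 -0.7 0.00 -4.65 0.00 1;0.92 0 -0.9 0.00 -5.70 0.00 1;1.53 0 -1.0 0.00 -6.57 0.00 1;1.75 0 -1.1 0.00 -7.18 0.00 1;1.40 0 -1.2 0.00 -7.58 0.00 1;0.30 0 -1.2 0.00 -7.92 0.00 1;0.03 0 -1.2 0.00 -7.99 0.00 1
```

Request:
drive_tool:
  commands: "-1.5 0 0 0 -0.44 0 1;-2.15 0 -0.1 0 -0.93 0 1;-2.1 0 -0.2 0 -1.58 0 1;-1.6 0 -0.3 0 -2.47 0 1;-0.85 0 -0.5 0 -3.55 0 1;0.05 0 -0.7 0 -4.66 0 1;0.9 0 -0.9 0 -5.7 0 1;1.5 0 -1 0 -6.57 0 1;1.7 0 -1.1 0 -7.2 0 1;1.35 0 -1.2 0 -7.6 0 1;0.25 0 -1.2 0 -7.93 0 1;-0.05 0 -1.2 0 -8 0 1"

```text
time: 19.08
tool_pos: [565.7, -35.2, 289.0]
tcp_rot: [-179.8, -0.1, 171.4]
ft_force: [0.2, -0.2, -10.0]
finger_gap: 17.8
```

```bash
python3 step.py 0 -80 0 -1.2 -0.3 1 12
```

```text
t 19.32 [565.8 -34.8 289. ] [-1.7976e+02 -7.0000e-02  1.7139e+02] F [ 0.2 -0.1 -8.4] slope 0.214 obs [(np.float64(19.08), np.float64(-7.5), 0), (np.float64(19.12), np.float64(-8.5), 1), (np.float64(19.18), np.float64(-10.7), 0), (np.float64(19.23), np.float64(-10.3), 1), (np.float64(19.27), np.float64(-12.7), 0)]
y -13.1 v -24.5
u [0.84, 1.28, 1.39, 1.26, 0.96, 0.57, 0.15, -0.23, -0.5, -0.59, -0.41, 0.08]
-0.16 0 -0.0 0.00 -0.09 0.00 1;-0.13 0 -0.1 0.00 -0.39 0.00 1;0.05 0 -0.2 0.00 -1.02 0.00 1;0.32 0 -0.3 0.00 -1.97 0.00 1;0.63 0 -0.5 0.00 -3.16 0.00 1;0.90 0 -0.7 0.00 -4.44 0.00 1;1.08 0 -0.9 0.00 -5.66 0.00 1;1.10 0 -1.0 0.00 -6.68 0.00 1;0.90 0 -1.1 0.00 -7.40 0.00 1;0.42 0 -1.2 0.00 -7.84 0.00 1;-0.41 0 -1.2 0.00 -8.11 0.00 1;0.08 0 -1.2 0.00 -7.98 0.00 1
```

Request:
drive_tool:
  commands: "-0.15 0 0 0 -0.09 0 1;-0.15 0 0 -0.15 -0.39 0 1;0.05 0 -0.1 -0.45 -1.02 0 1;0.3 0 -0.3 -0.9 -1.97 0 1;0.65 0 -0.4 -1.45 -3.16 0 1;0.9 0 -0.6 -2.05 -4.44 0 1;1.1 0 -0.7 -2.6 -5.66 0 1;1.1 0 -0.9 -3.05 -6.68 0 1;0.9 0 -1 -3.35 -7.4 0 1;0.4 0 -1 -3.5 -7.85 0 1;-0.3 0 -1 -3.5 -8.08 0 1;0.1 0 -1 -3.5 -7.98 0 1"

```text
time: 20.82
tool_pos: [588.3, -119.1, 289.2]
tcp_rot: [-179.7, -0.1, 172.4]
ft_force: [0.2, -0.1, -9.0]
finger_gap: 17.8
```

```bash
python3 step.py -36 -86 0 -1 -0.3 1 12
```

```text
t 21.07 [ 588.5 -118.4  289.3] [-1.7966e+02 -8.0000e-02  1.7243e+02] F [ 0.7 -0.1 -9. ] slope 0.344 obs [(np.float64(20.82), np.float64(25.3), 0), (np.float64(20.88), np.float64(25.7), 1), (np.float64(20.92), np.float64(27.7), 0), (np.float64(20.98), np.float64(28.8), 1), (np.float64(21.02), np.float64(30.9), 0)]
y 31.5 v 28.8
u [-1.37, -2.05, -2.21, -1.96, -1.44, -0.77, -0.06, 0.58, 1.02, 1.15, 0.83, -0.03]
-2.44 0 -0.0 -0.02 -0.70 0.00 1;-3.56 0 -0.0 -0.16 -1.32 0.00 1;-3.65 0 -0.1 -0.46 -2.06 0.00 1;-2.97 0 -0.3 -0.92 -2.98 0.00 1;-1.80 0 -0.4 -1.49 -4.04 0.00 1;-0.41 0 -0.6 -2.11 -5.14 0.00 1;0.95 0 -0.7 -2.68 -6.14 0.00 1;2.02 0 -0.9 -3.14 -6.96 0.00 1;2.53 0 -1.0 -3.44 -7.55 0.00 1;2.22 0 -1.0 -3.58 -7.96 0.00 1;0.83 0 -1.0 -3.60 -8.38 0.00 1;-0.03 0 -1.0 -3.60 -8.61 0.00 1
```

Request:
drive_tool:
  commands: "-2.1 0 0 0 -0.55 0 1;-2.9 0 0 0 -0.76 0 1;-2.8 0 0 0 -0.73 0 1;-2 0 0 0 -0.52 0 1;-0.9 0 0 0 -0.24 0 1;0.2 0 0 0 0.05 0 1"

```text
time: 21.82
tool_pos: [588.6, -117.4, 289.3]
tcp_rot: [-179.4, -0.1, 172.5]
ft_force: [-0.6, 0.5, -9.2]
finger_gap: 17.8
```

```bash
python3 step.py -36 -40 0 -1 -0.3 1 10
```

```text
t 22.07 [ 588.6 -117.5  289.3] [-1.7947e+02 -8.0000e-02  1.7248e+02] F [ 0.6  0.7 -8.8] slope 0.579 obs [(np.float64(21.82), np.float64(13.2), 0), (np.float64(21.88), np.float64(7.0), 1), (np.float64(21.92), np.float64(4.8), 0), (np.float64(22.02), np.float64(-2.1), 0)]
y -8.3 v -76.7
u [1.89, 2.64, 2.52, 1.82, 0.8, -0.3, -1.21, -1.68, -1.45, -0.3]
1.04 0 -0.0 -0.04 0.23 0.00 1;1.57 0 -0.1 -0.28 0.11 0.00 1;1.70 0 -0.2 -0.76 -0.39 0.00 1;1.52 0 -0.4 -1.43 -1.19 0.00 1;1.10 0 -0.6 -2.17 -2.12 0.00 1;0.52 0 -0.8 -2.84 -3.02 0.00 1;-0.14 0 -0.9 -3.32 -3.73 0.00 1;-0.83 0 -1.0 -3.56 -4.17 0.00 1;-1.45 0 -1.0 -3.60 -4.38 0.00 1;-0.30 0 -1.0 -3.60 -4.08 0.00 1
```

Request:
drive_tool:
  commands: "0.95 0 0 0 0.21 0 1;1.45 0 -0.1 -0.3 0.08 0 1;1.6 0 -0.2 -0.75 -0.42 0 1;1.45 0 -0.4 -1.45 -1.21 0 1;1.05 0 -0.6 -2.15 -2.13 0 1;0.55 0 -0.8 -2.85 -3.01 0 1;-0.1 0 -0.9 -3.3 -3.72 0 1;-0.75 0 -1 -3.55 -4.15 0 1;-1.3 0 -1 -3.6 -4.34 0 1;-0.3 0 -1 -3.6 -4.08 0 1"

```text
time: 23.32
tool_pos: [618.7, -163.4, 289.5]
tcp_rot: [-179.7, -0.1, 173.4]
ft_force: [0.2, 0.1, -8.8]
finger_gap: 17.2
```

```bash
python3 step.py 0 -57 0 0 -0.3 1 12
```

```text
t 23.57 [ 618.9 -162.2  289.7] [-1.7977e+02 -8.0000e-02  1.7351e+02] F [ 0.2  0.1 -9.6] slope 0.262 obs [(np.float64(23.32), np.float64(21.8), 0), (np.float64(23.38), np.float64(20.8), 1), (np.float64(23.42), np.float64(23.2), 0), (np.float64(23.48), np.float64(22.7), 1), (np.float64(23.52), np.float64(25.3), 0)]
y 24.4 v 17.8
u [-0.93, -1.38, -1.47, -1.29, -0.92, -0.44, 0.06, 0.5, 0.8, 0.88, 0.66, 0.04]
-1.64 0 0.0 0.00 -0.47 0.00 1;-2.38 0 0.0 0.00 -0.88 0.00 1;-2.43 0 0.0 0.00 -1.37 0.00 1;-1.96 0 0.0 0.00 -1.98 0.00 1;-1.16 0 0.0 0.00 -2.67 0.00 1;-0.20 0 0.0 0.00 -3.39 0.00 1;0.72 0 0.0 0.00 -4.05 0.00 1;1.45 0 0.0 0.00 -4.59 0.00 1;1.80 0 0.0 0.00 -4.97 0.00 1;1.60 0 0.0 0.00 -5.24 0.00 1;0.66 0 0.0 0.00 -5.53 0.00 1;0.04 0 0.0 0.00 -5.69 0.00 1
```

Request:
drive_tool:
  commands: "-1.2 0 0 0 -0.31 0 1;-1.8 0 0 0 -0.47 0 1;-1.7 0 0 0 -0.45 0 1;-1.25 0 0 0 -0.33 0 1;-0.6 0 0 0 -0.16 0 1;0.1 0 0 0 0.03 0 1"

```text
time: 24.32
tool_pos: [619.0, -161.7, 289.8]
tcp_rot: [-179.6, -0.1, 173.5]
ft_force: [-0.8, -0.5, -8.5]
finger_gap: 18.0
```

```bash
python3 step.py 8 -50 0 0 -0.3 1 12
```

```text
t 24.57 [ 619.  -161.7  289.8] [-1.7967e+02 -8.0000e-02  1.7354e+02] F [-0.4 -0.4 -9. ] slope 0.357 obs [(np.float64(24.32), np.float64(12.2), 0), (np.float64(24.38), np.float64(8.6), 1), (np.float64(24.42), np.float64(7.5), 0), (np.float64(24.48), np.float64(3.9), 1), (np.float64(24.52), np.float64(3.3), 0)]
y -0.5 v -44.8
u [0.77, 1.16, 1.26, 1.14, 0.86, 0.49, 0.09, -0.27, -0.53, -0.62, -0.49, -0.06]
0.14 0 0.0 0.01 0.00 0.00 1;0.29 0 0.0 0.04 -0.15 0.00 1;0.43 0 0.0 0.10 -0.53 0.00 1;0.55 0 0.0 0.21 -1.14 0.00 1;0.65 0 0.0 0.33 -1.91 0.00 1;0.70 0 0.0 0.47 -2.74 0.00 1;0.68 0 0.0 0.59 -3.54 0.00 1;0.57 0 0.0 0.70 -4.21 0.00 1;0.35 0 0.0 0.76 -4.68 0.00 1;0.00 0 0.0 0.79 -4.97 0.00 1;-0.49 0 0.0 0.80 -5.13 0.00 1;-0.06 0 0.0 0.80 -5.02 0.00 1
```

Request:
drive_tool:
  commands: "0.15 0 0 0 0 0 1;0.3 0 0 0 -0.15 0 1;0.45 0 0 0.05 -0.53 0 1;0.55 0 0 0.05 -1.14 0 1;0.65 0 0 0.1 -1.91 0 1;0.7 0 0 0.15 -2.74 0 1;0.7 0 0 0.2 -3.53 0 1;0.55 0 0 0.2 -4.22 0 1;0.35 0 0 0.25 -4.68 0 1;0 0 0 0.25 -4.97 0 1;-0.45 0 0 0.25 -5.12 0 1;-0.05 0 0 0.25 -5.02 0 1"

```text
time: 26.08
tool_pos: [610.8, -211.7, 290.0]
tcp_rot: [-179.7, -0.1, 173.5]
ft_force: [0.4, -0.0, -8.0]
finger_gap: 17.5
```

```bash
python3 step.py 0 0 0 0 -0.3 1 10
```

```text
t 26.32 [ 610.9 -211.1  290.1] [-1.7973e+02 -8.0000e-02  1.7355e+02] F [-0.3  0.3 -9.4] slope 0.286 obs [(np.float64(26.08), np.float64(6.9), 0), (np.float64(26.12), np.float64(5.9), 1), (np.float64(26.18), np.float64(6.7), 0), (np.float64(26.22), np.float64(5.9), 1), (np.float64(26.28), np.float64(7.2), 0)]
y 6.1 v 1.2
u [-0.25, -0.34, -0.31, -0.21, -0.07, 0.08, 0.2, 0.25, 0.2, 0.02]
-0.25 0 0.0 0.00 -0.06 0.00 1;-0.34 0 0.0 0.00 -0.09 0.00 1;-0.31 0 0.0 0.00 -0.08 0.00 1;-0.21 0 0.0 0.00 -0.06 0.00 1;-0.07 0 0.0 0.00 -0.02 0.00 1;0.08 0 0.0 0.00 0.02 0.00 1;0.20 0 0.0 0.00 0.05 0.00 1;0.25 0 0.0 0.00 0.07 0.00 1;0.20 0 0.0 0.00 0.05 0.00 1;0.02 0 0.0 0.00 0.00 0.00 1
```

Request:
drive_tool:
  commands: "-0.25 0 0 0 -0.06 0 1;-0.35 0 0 0 -0.09 0 1;-0.3 0 0 0 -0.08 0 1;-0.2 0 0 0 -0.06 0 1;-0.05 0 0 0 -0.02 0 1;0.1 0 0 0 0.02 0 1;0.2 0 0 0 0.05 0 1;0.25 0 0 0 0.07 0 1;0.2 0 0 0 0.05 0 1;0.02 0 0 0 0 0 1"

```text
time: 27.58
tool_pos: [610.9, -211.2, 290.1]
tcp_rot: [-179.7, -0.1, 173.6]
ft_force: [-0.4, -1.5, -8.8]
finger_gap: 17.9
```

```bash
python3 step.py 0 0 0 0 -0.32 1 10; python3 - <<'E'
import pickle; from h import *
k=pickle.load(open("last.pkl","rb")); w=k[3][2]; s=k[4][2]; M=tool(k[3][1])
# outline of the balance/pan expected, as a check of my calibration in the wrist and side pictures
w=dict(w); ims=[]
a=np.radians(-6.6); X=np.array([np.cos(a),np.sin(a)]);Y=np.array([-X[1],X[0]]);C=np.array([610.5,-215])
P=[np.r_[C+90*i*X+90*j*Y,85] for i,j in((1,1),(1,-1),(-1,-1),(-1,1))]
for q in(w,s):
    im=q["pixels"][:,:,::-1].copy(); cv2.polylines(im,[np.int32(np.round([proj(q,p) for p in P]))],True,(255,0,255),1); ims.append(im)
cv2.imwrite("pics/p1.png",np.hstack([cv2.resize(ims[0],(400,480)),cv2.resize(ims[1][100:420,240:560],(400,480))]))
E
```

```text
t 27.82 [ 610.9 -211.3  290.1] [-1.7970e+02 -7.0000e-02  1.7354e+02] F [-0.4 -0.6 -9. ] slope 0.290 obs [(np.float64(27.58), np.float64(1.6), 0), (np.float64(27.68), np.float64(1.7), 0), (np.float64(27.78), np.float64(1.7), 0)]
y 1.8 v 0.8
u [-0.06, -0.08, -0.07, -0.03, 0.01, 0.05, 0.09, 0.1, 0.08, 0.03]
-0.06 0 0.0 0.00 -0.02 0.00 1;-0.08 0 0.0 0.00 -0.02 0.00 1;-0.07 0 0.0 0.00 -0.02 0.00 1;-0.03 0 0.0 0.00 -0.01 0.00 1;0.01 0 0.0 0.00 0.00 0.00 1;0.05 0 0.0 0.00 0.01 0.00 1;0.09 0 0.0 0.00 0.02 0.00 1;0.10 0 0.0 0.00 0.03 0.00 1;0.08 0 0.0 0.00 0.02 0.00 1;0.03 0 0.0 0.00 0.01 0.00 1
```

View pics/p1.png

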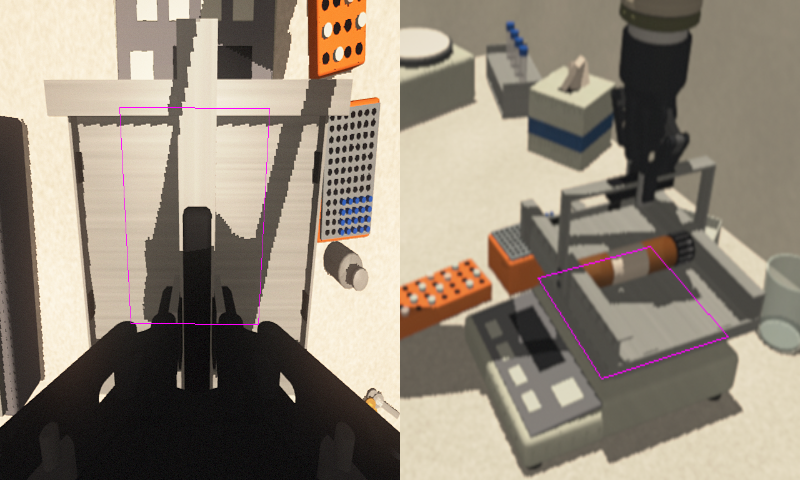

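The picture shows the bottle under the bar, with the tray square over the drawn pan outline. It measures 1.8 mm from the middle at 0.8 mm/s, 4 mm from the pan centre. I'll lower to about 4 mm above the pan.

Request:
drive_tool:
  commands: "-0.06 0 0 0 -0.02 0.1 1;-0.08 0 0 0 -0.02 0.4 1;-0.07 0 0 0 -0.02 0.8 1;-0.03 0 0 0 -0.01 1.25 1;0 0 0 0 0 1.7 1;0.04 0 0 0 0.01 2.15 1;0.08 0 0 0 0.02 2.5 1;0.08 0 0 0 0.02 2.7 1;0.06 0 0 0 0.02 2.8 1;0.02 0 0 0 0 2.8 1"

```text
time: 29.08
tool_pos: [610.9, -211.4, 262.2]
tcp_rot: [-179.7, -0.1, 173.5]
ft_force: [0.3, -0.0, -8.6]
finger_gap: 17.5
```

```bash
python3 step.py 0 0 0 0 -0.32 1 8
```

```text
t 29.32 [ 610.9 -211.4  262.3] [-1.7968e+02 -5.0000e-02  1.7354e+02] F [  0.2  -0.3 -10.1] slope 0.320 obs [(np.float64(29.08), np.float64(-1.1), 0), (np.float64(29.18), np.float64(-1.1), 0), (np.float64(29.28), np.float64(-1.1), 0)]
y -1.1 v 0.1
u [0.06, 0.07, 0.05, 0.01, -0.03, -0.06, -0.05, -0.0]
0.06 0 0.0 0.00 0.02 0.00 1;0.07 0 0.0 0.00 0.02 0.00 1;0.05 0 0.0 0.00 0.01 0.00 1;0.01 0 0.0 0.00 0.00 0.00 1;-0.03 0 0.0 0.00 -0.01 0.00 1;-0.06 0 0.0 0.00 -0.01 0.00 1;-0.05 0 0.0 0.00 -0.01 0.00 1;-0.00 0 0.0 0.00 -0.00 0.00 1
```

Request:
drive_tool:
  commands: "0.05 0 0 0 0.01 0.05 1;0.05 0 0 0 0.01 0.1 1;0.03 0 0 0 0 0.15 1;0 0 0 0 0 0.2 1;0 0 0 0 0 0.25 1;0 0 0 0 0 0.3 1;0 0 0 0 0 0.35 1;0 0 0 0 0 0.38 1"

```text
time: 30.32
tool_pos: [610.9, -211.4, 258.4]
tcp_rot: [-179.7, -0.1, 173.5]
ft_force: [0.0, -0.0, -9.1]
finger_gap: 17.9
```

```bash
python3 step.py 0 0 0 0 -0.32 1 8
```

```text
t 30.57 [ 610.9 -211.4  258.5] [-1.7968e+02 -6.0000e-02  1.7354e+02] F [ 0.1 -0.5 -8.8] slope 0.320 obs [(np.float64(30.32), np.float64(-1.2), 0), (np.float64(30.42), np.float64(-1.0), 0), (np.float64(30.52), np.float64(-1.0), 0)]
y -1.0 v 0.7
u [0.03, 0.04, 0.02, 0.0, -0.02, -0.04, -0.03, -0.0]
0.03 0 0.0 0.00 0.01 0.00 1;0.04 0 0.0 0.00 0.01 0.00 1;0.02 0 0.0 0.00 0.01 0.00 1;0.00 0 0.0 0.00 0.00 0.00 1;-0.02 0 0.0 0.00 -0.01 0.00 1;-0.04 0 0.0 0.00 -0.01 0.00 1;-0.03 0 0.0 0.00 -0.01 0.00 1;-0.00 0 0.0 0.00 -0.00 0.00 1
```

No contact yet (load still -9 N). Continuing down slowly.

Request:
drive_tool:
  commands: "0 0 0 0 0 0.03 1;0 0 0 0 0 0.06 1;0 0 0 0 0 0.09 1;0 0 0 0 0 0.12 1"

```text
time: 31.08
tool_pos: [610.9, -211.5, 258.0]
tcp_rot: [-179.7, -0.0, 173.5]
ft_force: [-5.0, 2.0, -0.8]
finger_gap: 17.7
```

```bash
python3 step.py 0 0 0 0 -0.32 1 8 | head -2
```

```text
t 31.32 [ 611.  -211.5  258. ] [-1.7967e+02 -2.0000e-02  1.7354e+02] F [-4.7  1.7 -0.5] slope 0.333 obs [(np.float64(31.08), np.float64(-0.6), 0), (np.float64(31.18), np.float64(-0.8), 0), (np.float64(31.28), np.float64(-0.8), 0)]
y -0.9 v -1.1
```

Contact made: the load went from -9 to -0.5 N. I'll ease the grip to 20 N first, then open.

Request:
drive_tool:
  commands: "0 0 0 0 0 0 1;0 0 0 0 0 0 1;0 0 0 0 0 0 1"
  force: 20

```text
time: 31.7
tool_pos: [611.1, -211.5, 258.1]
tcp_rot: [-179.7, -0.0, 173.5]
ft_force: [-2.6, 1.7, -1.9]
finger_gap: 17.8
```

Request:
drive_tool:
  commands: "0 0 0 0 0 0 2.5;0 0 0 0 0 0 3;0 0 0 0 0 0 4;0 0 0 0 0 0 5;0 0 0 0 0 0 5;0 0 0 0 0 0 5"

```text
time: 32.45
tool_pos: [611.1, -211.5, 258.1]
tcp_rot: [-179.7, -0.0, 173.5]
ft_force: [-0.0, -0.3, 0.2]
finger_gap: 49.9
```

```bash
python3 step.py 0 0 0 0 -0.32 1 8 | head -2; python3 look.py top,wrist
```

```text
t 32.70 [ 611.1 -211.5  258. ] [-1.7966e+02 -1.0000e-02  1.7354e+02] F [-0.1 -0.6 -0.7] slope 0.337 obs [(np.float64(32.45), np.float64(-0.8), 0), (np.float64(32.55), np.float64(-0.7), 0), (np.float64(32.65), np.float64(-0.7), 0)]
y -0.7 v 0.3
32.7 [ 611.1 -211.5  258. ] [-1.7966e+02 -1.0000e-02  1.7354e+02] F [ 1.7 -1.2  0. ] T [ 0.02 -0.01 -0.  ] gap 50.0 slope 0.336
top 32.7 lo 12.2 hi 17.0 hw 18.5 n 4 | from lo 30.7 mid 14.6 from hi -1.5
wrist none
```

Released with the bottle still at -0.7 mm. Now retreating upward.

Request:
drive_tool:
  commands: "0 0 0 0 0 -1 5;0 0 0 0 0 -3 5;0 0 0 0 0 -6 5;0 0 0 0 0 -9 5;0 0 0 0 0 -12 5;0 0 0 0 0 -14 5;0 0 0 0 0 -15 5;0 0 0 0 0 -15 5"

```text
time: 33.8
tool_pos: [611.4, -210.7, 408.6]
tcp_rot: [-179.6, 0.0, 173.5]
ft_force: [0.6, 0.1, -0.8]
finger_gap: 49.9
```

```bash
python3 - <<'E'
from h import *; from bench import r,imaging
st=r.sense(); M=tool(st); print(st["time"],st["tool_pos"],st["ft_force"].round(1))
Mg=M.copy(); Mg[:3,3]=[611.1,-211.5,258]
s0=imaging.snapshot("side"); w=imaging.snapshot("wrist"); ims=[]
t=imaging.snapshot("top"); s1=imaging.snapshot("side")
for s in(s0,s1): b=bottle(s,Mg); print("side y",b[1]-b[2])
a=np.radians(-6.6); X=np.array([np.cos(a),np.sin(a)]);Y=np.array([-X[1],X[0]]);C=np.array([610.5,-215])
P=[np.r_[C+90*i*X+90*j*Y,85] for i,j in((1,1),(1,-1),(-1,-1),(-1,1))]
im=s1["pixels"][:,:,::-1].copy()
w["world_from_camera"]=M@w["hand_eye"]
cv2.imwrite("pics/end.png",np.hstack([cv2.resize(w["pixels"][:,:,::-1],(400,480)),cv2.resize(im[100:420,180:560],(400,480))]))
E
```

```text
33.8 [ 611.35905063 -210.71212072  408.55410851] [ 0.6  0.1 -0.8]
side y -0.7459289609921527
side y -0.7459289609921527
```

View pics/end.png

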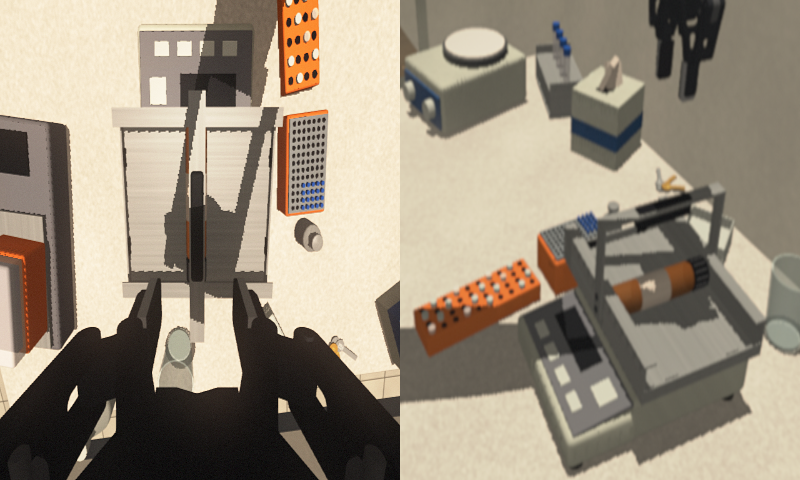

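The tray stands square on the balance, its centre line (u≈198) matching the housing's (u≈196). The bottle is visible on both sides of the bar and not moving, and the gripper is clear above. Handing in.

```bash
python3 -c "
from bench import r
print(r.hand_in())"
```

```text
the job is handed in; nothing more can be done
None
```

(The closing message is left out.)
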